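# Fetch the last leg fitting from the tip-out bin

### The job

The stool seat still lacks its fourth leg fitting, which lies at the back of the red tip-out bin. First clear the tin and the glue bottle that stand in front of the bin into the plywood tray, both upright, then tilt the bin fully forward by its handle, take the fitting out and set it flange down, seated flat in the empty recess of the seat. Finally tip the bin fully back upright and stand the tin on the middle of the round cork pad and the bottle on the middle of the square rubber pad, where they were.

Things in the scene. Friction and masses are not known exactly. Their poses are not given: they have to be found in the camera images.
- tin: Plain steel tin, upright cylinder, diameter 56 mm, height 70 mm, about 0.25 kg. Origin: centre of its underside, z up its axis. Starts on the round pad.
- bottle: White plastic glue bottle, closed: cylinder of diameter 48 mm up to 80 mm, then a shoulder and a grey nozzle to 112 mm, about 0.14 kg. Origin: centre of its underside, z up its axis. Starts on the square pad. Grip the cylinder about 66 mm up, so that the nozzle clears the gripper's body.
- fitting: Steel leg fitting: round flange of diameter 50 mm, 6 mm thick, with a round boss of diameter 24 mm rising from it to 42 mm overall, about 0.1 kg. Origin: centre of the flange's underside, z along the boss. Starts boss up on the floor of the bin's rear compartment, seen from above between the rack's rods; may slide a few mm as the bin tilts. Grip the boss 26 to 34 mm above the underside.
- pad_round: Fixed round cork pad, diameter 80 mm, 3 mm thick, on the bench in front of the bin: the tin's place. Origin: centre of its underside (bench level).
- pad_square: Fixed square black rubber pad, 80 x 80 mm, 3 mm thick, on the bench in front of the bin: the bottle's place. Origin: centre of its underside (bench level).
- tray: Fixed shallow plywood tray, 230 mm (its x) by 140 mm (its y), 16 mm high, walls and floor 5 mm thick: the side area, to the left or the right. Origin: centre of its underside (bench level).
- seat_recess (a point): Centre of the floor of the empty round recess (diameter 66, 5 mm deep) in the stool seat, 19 mm above the bench; z up. The seat: fixed square wooden board, 170 x 170 x 24 mm, on the side opposite the tray. Its centre is at -42, -42 mm in this point's x, y. Fixed fittings like the loose one fill its other corners: bosses 84 mm away along -x and -y, tops 62 mm above the bench.
- bin (a joint): Tilt of the red bin in rad: 0 upright, grows as its top tips forward towards the robot, stop at 0.65. Stiff friction hinge: it stays where left; about 8 N at the handle moves it. Bin: 168 mm wide, 130 mm deep, walls 6 mm, rims 105 mm above the hinge line, floor's upper face 70 mm above it; a 12 mm ridge across the floor 61 to 65 mm behind the front face bounds the rear compartment.
- bin_handle (a point): Middle of the bin's handle: a level round steel bar, diameter 10, 70 mm long, on two stays at the bin's front. The axes are the bin's and tilt with it: y along the bar, x to the bin's back, z up when upright. In these axes the hinge line (along y) lies at x +20, z -140 mm, the bin's front face at x +20, its rims at z -35, its floor at z -70 mm.
- rack: Fixed frame that carries the bin. Origin: on the bench, 12 mm below the middle of the bin's hinge line; x to the back (away from the robot), y along the hinge, z up. Two level steel rods, 8 mm thick, along y at x 75 and 140 mm, 192 mm above the bench, on posts at y -105 and +105 mm: they bar the way down to the fitting while the bin is upright; tilted, the bin swings out in front of them.

How it is judged:
By the outcome, as a careful person would: the job done as asked, in the order asked, and still so for the second after the job is handed in, with the robot touching nothing.
It also fails if it takes over 144 s, if anything falls off the work surface, if the arm or the gripper's body presses on something with over 40 N, if the wrist force passes 120 N, or if a joint passes its speed limit or range.

### The arm

A 6-joint arm with a two-finger parallel gripper is mounted at the origin on the work surface. World frame = base frame: x ahead of the robot, y to its left, z up, the work surface at z = 0. Lengths are in m, angles in rad, forces in N, time in s.
With the tool pointing down it reaches from about 0.375 to 0.9 m from the base axis. Payload 3.1 kg.
Tool frame: the origin (TCP) lies midway between the tips of the shut fingers; the grasp point (between the pads) lies robot.tcp_to_grasp behind it (robot.tcp_to_grasp is the distance from the TCP to the grasp point, in m); z points along the fingers, y is the direction in which the jaws open and shut (so a half turn about z gives the same grasp; the last joint's range is limited). The gripper opens to 87 mm and grips with 3 to 60 N. Pads are 19 mm wide; open, the fingers measure 117 mm over their backs; the gripper's body (75 mm by 190 mm) begins 51 mm behind the grasp point.
Start: joints at [1.169, 0.527, 1.433, -0, 1.181, -0.178], TCP at [0.138, 0.61, 0.223] pointing down, gripper open.
Joint ranges: [-3.08, 3.08], [-0.75, 2.2], [0.22, 2.44], [-1.43, 4.57], [0, 2.65], [-2.85, 2.85]. Speed limits (rad/s): [2.79, 2.79, 3.14, 3.14, 3.14, 3.14].

### API

Orientations are given as a unit quaternion [x, y, z, w].
In Python, from rig import robot, cams, nets gives the robot as it stands. The module is installed in compiled form; this text tells all that it offers.
- The arm moves only by the tool play_rows, never from a script. Its argument "commands" is a list of rows, each an object of numbers: "x", "y", "z": the shift along the tool's x, y, z in mm; "spin": the turn about the tool's z in rad. In form: [{"x": .., "y": .., "z": .., "spin": ..}, ...]. A call has 1 to 8 rows; each row shifts and turns the pose as measured when the row begins, along the tool's axes as they then stand; what a row does not reach is not made up. A row lasts 1/10 s, in which the tool goes at most 50 mm and 8.59 degrees, less where a joint would pass 70% of its speed; a pose out of reach is approached as far as the arm can. A call is refused whole if a number of a shift passes 50 or a number of a turn 0.15, either way. A call with a gripper value outside its range is refused whole. "grip" is the opening, from 0 (shut) to 1 (fully open), set as the call begins (left out, the last holds). The fingers move at their own pace and stop on an object; "newtons" is the grip in N (left out, the last holds). Time passes only in rows, so rows that do not move let the fingers close. It gives the time, the measured TCP pose, the force and the opening at its end, in the units of the state.
- robot.get_obs(): the state, without advancing time (a new reading comes with each control period).
- cams.camera(name): name is "scene" or "top"; returns a dict with "img" (480x640x3 uint8, red, green, blue), "fx", "fy", "cx", "cy" (pixels), "k1" (the pictures are not rectified: a ray, as slopes to the right and down, at radius r is drawn at 1 + k1 r^2 times it, then the intrinsics apply), "world_to_cam" (4x4, takes a point from world to camera coordinates). Camera axes: x right, y up, looking along -z (the intrinsics and any distortion apply to the point x, -y, -z); pixel columns grow to the right and rows downward; lengths in m; the calibration is good to about 2 mm. A picture is of the moment at which its call begins. There is no depth.
- robot.hand_in(): hands the job in, once; it reports no verdict.
Trained networks look in a picture, given as the dict that the camera call returned (one of the last four; its "shot" number tells which), for a name from the list of things; names that differ only in an ending like _2 or _b are one class to them, and where a whole thing is asked for, a point or a joint stands for the part that bears it (a point fixed in the world has none). Each returns a list of dicts, best first, with "conf" (0 to 1); they miss things now and then, are a little off and sometimes report something else, mostly with a low value. They report only what shows in the picture. A call takes as long as a camera call.
- nets.outline_of(picture, name): "region" (480x640 bool, what is visible of it) and "pixel" ([column, row] in pixels, amid what is visible of it).
The state is a dict: "time": time; "q": joint angles; "joint_velocities": joint speeds; "joint_torque": joint torques, N m; "position": TCP position; "tool_rot": TCP orientation; "ft_force": force on the tool from outside, world axes, zero at the start; "moment": the same for the moment, N m; "grip_width": finger opening in m.
Only numpy, scipy, OpenCV 4.12 (cv2) and the standard library are available. Lean on these libraries where they do the work, as an engineer would, in place of code of your own. Each camera call takes 0.05 s, during which the arm holds its last target.

## Working session

There is one attempt and no reset: what is moved stays moved. The work goes in short steps, Python scripts to look and compute and a tool call to move; the robot and the scene stay as the last step left them, time stands still between calls to the robot, and variables do not carry over. Pictures are saved under pics/ and viewed, and the job is handed in when it is done.

Besides the shell and the picture viewer there is one more tool, called after "Call:" by a JSON object that holds its "fn" and its "kwargs", one argument or row to a line. play_rows: Moves the arm, as the interface text tells. Its arguments: {"type":"object","properties":{"commands":{"type":"array"},"grip":{"type":"number"},"newtons":{"type":"number"}},"required":["commands"]}

```bash
mkdir -p pics; ls; python3 - <<'E'
from rig import robot,cams,nets
import cv2
print({k:v for k,v in robot.get_obs().items()}, robot.tcp_to_grasp)
for n in ["scene","top"]:
    c=cams.camera(n)
    cv2.imwrite(f"pics/{n}0.png",c["img"][:,:,::-1])
    print(n,c["fx"],c["fy"],c["cx"],c["cy"],c["k1"],c["world_to_cam"].tolist())
    for t in ["tin","bottle","fitting","pad_round","pad_square","tray","bin","rack","bin_handle"]:
        try:
            r=nets.outline_of(c,t)
            print(n,t,[(round(d["conf"],2),[round(float(x),1) for x in d["pixel"]],int(d["region"].sum())) for d in r[:3]])
        except Exception as e: print(t,e)
E
```

```text
pics
{'time': 0.0, 'q': array([ 1.16953296e+00,  5.28488770e-01,  1.43386893e+00,  6.20849792e-06,
        1.18136631e+00, -1.78489652e-01]), 'joint_velocities': array([-1.55916525e-03,  1.22735559e-03,  2.03145536e-04,  8.62354353e-05,
        7.29889153e-04,  9.85338985e-04]), 'joint_torque': array([ 1.12583530e-03, -4.40043283e+01, -1.76593316e+01,  6.34643831e-02,
        5.81308140e-02, -1.70055200e-04]), 'position': array([0.13776729, 0.60890198, 0.22156834]), 'tool_rot': array([ 1.11157781e-01,  9.93802200e-01, -1.02039615e-03, -3.07357571e-04]), 'ft_force': array([ 0.05734031, -0.0761754 ,  0.38504901]), 'moment': array([ 0.00759115,  0.05262431, -0.01352761]), 'grip_width': 0.08704152416569737} 0.0187
scene 462.2615377390358 462.2615377390358 319.56137896814045 236.545509978855 0.01583812653691183 [[0.4774607203902845, 0.8784725047110582, 0.017813448601267025, -0.2635660348117587], [-0.6605840348564498, 0.3455201683502331, 0.6665167260887, 0.33556581358949256], [0.5793617120393467, -0.33000283594221774, 0.7452772201623572, -1.2885269258317256], [0.0, 0.0, 0.0, 1.0]]
scene ti
[... 678 characters left out ...]
0.019432647152896453, -0.03252600614968186], [0.9987167128358191, 0.031079245087961994, 0.03998759841723915, -0.604959894777288], [-0.040565610318689854, 0.01819524833629819, 0.9990111932293114, -1.0133383058937464], [0.0, 0.0, 0.0, 1.0]]
top tin [(0.66, [265.3, 255.7], 607)]
top bottle [(0.61, [315.3, 266.9], 372)]
top fitting [(0.72, [313.2, 165.1], 355)]
top pad_round [(0.85, [279.9, 249.8], 396)]
top pad_square [(0.76, [311.0, 256.7], 861)]
top tray [(0.64, [449.3, 281.0], 6552)]
top bin [(0.64, [307.2, 186.1], 5116), (0.46, [263.2, 254.4], 559)]
top rack [(0.97, [306.9, 178.6], 8541), (0.21, [278.2, 260.8], 310)]
top bin_handle [(0.73, [305.4, 182.8], 5453), (0.44, [312.0, 163.1], 391)]
```

View pics/scene0.png

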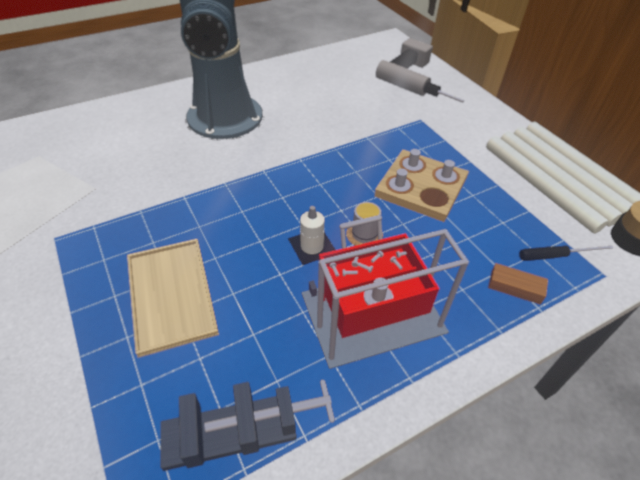

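View pics/top0.png

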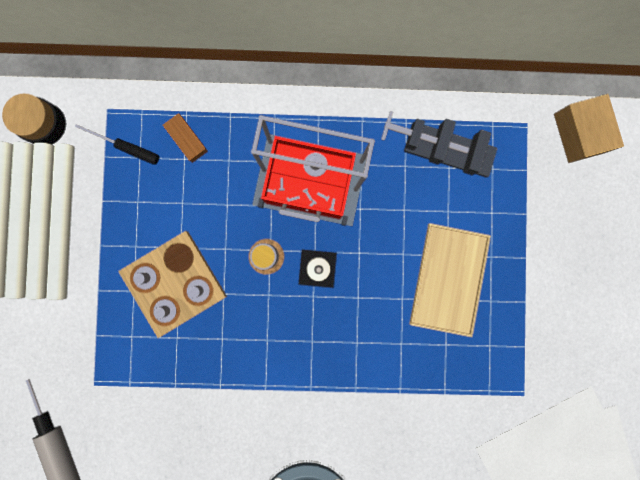

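The scene view shows the robot at the far side, with the tray at (170,297), the bottle at (312,232), the tin at (366,222), the bin at (380,285) and the empty recess at (435,197). In the top view the recess is at (179,257), the tin at (265,256), the bottle at (318,269), the fitting at (315,164) and the tray at (450,280).

```bash
cat > h.py <<'E'
import numpy as np, cv2
from rig import robot,cams,nets
def proj(c,P):
    P=np.atleast_2d(P); M=c["world_to_cam"]; p=P@M[:3,:3].T+M[:3,3]
    a=p[:,0]/-p[:,2]; b=-p[:,1]/-p[:,2]; s=1+c["k1"]*(a*a+b*b)
    return np.c_[c["cx"]+c["fx"]*a*s, c["cy"]+c["fy"]*b*s]
def ray_z(c,px,z):
    u=(px[0]-c["cx"])/c["fx"]; v=(px[1]-c["cy"])/c["fy"]; a,b=u,v
    for _ in range(10):
        s=1+c["k1"]*(a*a+b*b); a,b=u/s,v/s
    M=c["world_to_cam"]; R=M[:3,:3]; o=-R.T@M[:3,3]; d=R.T@np.array([a,-b,-1.])
    return o+d*(z-o[2])/d[2]
def crop(c,x0,y0,x1,y1,f,name,polys=()):
    im=cv2.resize(c["img"][y0:y1,x0:x1,::-1],None,fx=f,fy=f,interpolation=cv2.INTER_CUBIC).copy()
    for p,col in polys:
        q=((proj(c,p)-[x0,y0]+.5)*f*8-4).astype(np.int32)
        cv2.polylines(im,[q.reshape(-1,1,2)],False,col,1,cv2.LINE_AA,3)
    cv2.imwrite("pics/"+name,im)
def circ(x,y,z,r,n=48):
    t=np.linspace(0,2*np.pi,n); return np.c_[x+r*np.cos(t),y+r*np.sin(t),0*t+z]
def rect(x,y,z,a,wx,wy):
    l=np.array([[-1,-1],[1,-1],[1,1],[-1,1],[-1,-1]])*[wx/2,wy/2]
    R=np.array([[np.cos(a),-np.sin(a)],[np.sin(a),np.cos(a)]]); l=l@R.T
    return np.c_[l[:,0]+x,l[:,1]+y,np.full(5,z)]
def frame(x,y,a,L):
    L=np.atleast_2d(L);R=np.array([[np.cos(a),-np.sin(a),0],[np.sin(a),np.cos(a),0],[0,0,1]])
    return L@R.T+[x,y,0]
E
python3 - <<'E'
from h import *
c=cams.camera("top"); 
crop(c,240,100,390,230,5,"t1.png"); crop(c,110,220,350,345,3,"t2.png"); crop(c,400,215,500,345,4,"t3.png")
s=cams.camera("scene"); crop(s,290,180,480,370,3,"s1.png")
for n,p,z in [("tintop",(266,255.5),.073),("bottle",(318.5,269.5),.115),("recess",(179,257),.02)]: print(n,ray_z(c,p,z))
for t in ["tray","pad_square","pad_round"]:
    r=nets.outline_of(c,t)[0]["region"].astype(np.uint8)
    print(t,cv2.minAreaRect(cv2.findNonZero(r)),cv2.boxPoints(cv2.minAreaRect(cv2.findNonZero(r))).tolist())
E
```

```text
tintop [0.55724288 0.09890541 0.073     ]
bottle [ 0.53281115 -0.01069764  0.115     ]
recess [0.54777693 0.29440832 0.02      ]
tray ((449.58050537109375, 279.9482421875), (63.81237030029297, 104.11719512939453), 9.972058296203613) [[409.1414489746094, 325.69525146484375], [427.1712341308594, 223.1510009765625], [490.0195617675781, 234.20123291015625], [471.9897766113281, 336.7454833984375]]
pad_square ((317.3975524902344, 268.6270751953125), (35.671077728271484, 35.58054733276367), 5.194429397583008) [[298.02459716796875, 284.72955322265625], [301.24591064453125, 249.29510498046875], [336.7705078125, 252.52459716796875], [333.5491943359375, 287.95904541015625]]
pad_round ((269.8393249511719, 255.83169555664062), (35.17069625854492, 27.408634185791016), 74.93151092529297) [[252.0345001220703, 242.41375732421875], [278.5007019042969, 235.28823852539062], [287.6441650390625, 269.2496337890625], [261.1779479980469, 276.3751525878906]]
```

```bash
echo
```

```text
(no output)
```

View pics/t1.png

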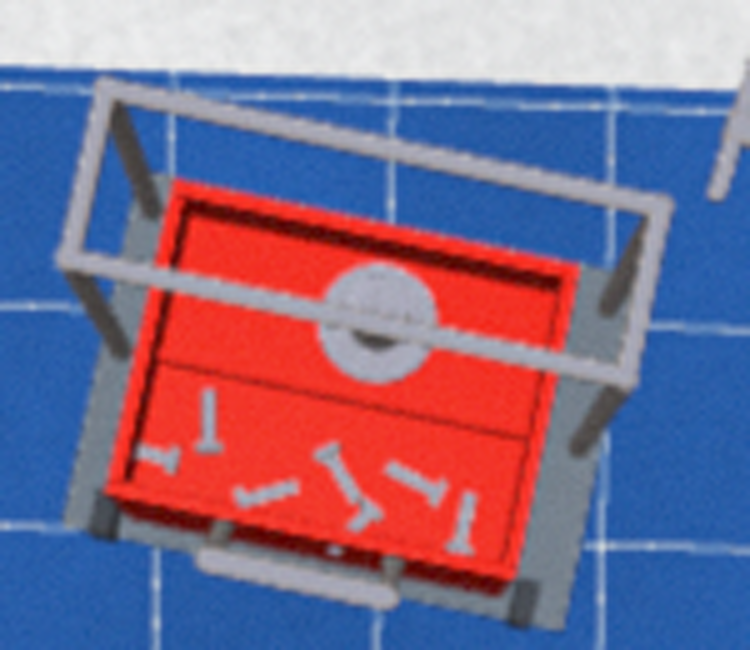

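View pics/t2.png

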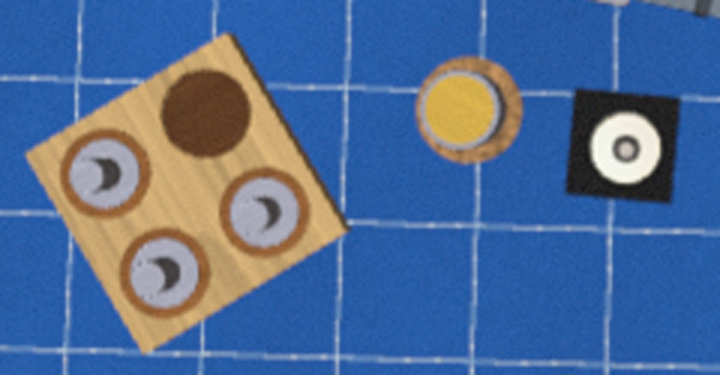

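View pics/s1.png

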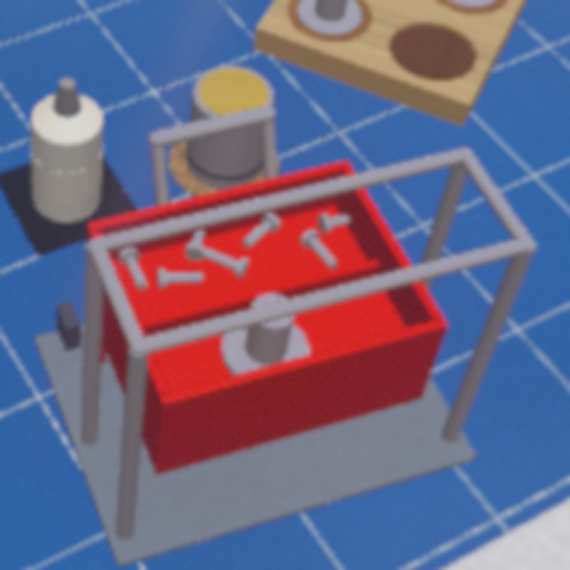

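```bash
cat > fit.py <<'E'
from h import *
from scipy.optimize import least_squares
t=cams.camera("top"); s=cams.camera("scene")
def px(l,x0,y0,f): return (np.array(l,float)+.5)/f-.5+[x0,y0]
T1=lambda l:px(l,240,100,5); T2=lambda l:px(l,110,220,3); S1=lambda l:px(l,290,180,3)
def fit(obs,x0):
    def r(p):
        return np.concatenate([(proj(c,frame(*p,L))-o).ravel() for c,L,o in obs])
    o=least_squares(r,x0,loss="soft_l1"); return o.x,r(o.x).reshape(-1,2).round(1)
rack=[(t,np.array([[.14,.105,.192],[.14,-.105,.192],[.075,.105,.192],[.075,-.105,.192],[-.02,.035,.152],[-.02,-.035,.152],[.13,.084,.117],[.13,-.084,.117]]),
  T1([(105,90),(662,205),(68,258),(627,378),(202,560),(390,602),(175,183),(578,268)])),
 (s,np.array([[.14,.105,.192],[.14,-.105,.192],[.075,.105,.192],[.075,-.105,.192],[-.02,.035,.152],[-.02,-.035,.152],[.13,.084,.117],[.13,-.084,.117]]),
  S1([(530,245),(138,347),(465,155),(97,240),(270,112),(157,137),(443,325),(160,400)]))]
R,e=fit(rack,[.65,.03,-.2]); print("rack",R,e.tolist())
d=.085
seat=[(t,np.array([[d,d,.024],[d,-d,.024],[-d,-d,.024],[-d,d,.024],[.042,.042,.024]]),T2([(230,33),(347,230),(147,352),(25,153),(206,113)])),]
S,e=fit(seat,[.5,.3,-.5]); print("seat",S,e.tolist()); rec=frame(*S,[.042,.042,0])[0]; print("rec",rec, ray_z(t,T2([(206,113)])[0],.0215))
print("rec scene", ray_z(s,S1([(433,51)])[0],.0215))
print("tin top cam",ray_z(t,T2([(459,111)])[0],.073),"scene",ray_z(s,S1([(233,93)])[0],.073))
print("bot shoulder", ray_z(t,T2([(625,147)])[0],.083),"nozzle",ray_z(t,T2([(626,149)])[0],.115),"scene noz",ray_z(s,S1([(67,83)])[0],.115))
print("sqpad", ray_z(t,(317.4,268.6),.003),"round", ray_z(t,T2([(469,110)])[0],.003))
print("fit flange", ray_z(t,T1([(378,322)])[0],.088),"scene boss", ray_z(s,S1([(270,308)])[0],.124))
b=[(409.1,325.7),(427.2,223.2),(490,234.2),(472,336.7)]; W=np.array([ray_z(t,p,.016) for p in b]); print("tray",W.mean(0),W.tolist())
xr,yr,a=R
F=lambda L:frame(xr,yr,a,L)
h=lambda z,x0,x1,y:F([[x0,-y,z],[x1,-y,z],[x1,y,z],[x0,y,z],[x0,-y,z]])
P=[(h(.192,.075,.14,.105),(0,255,0)),(h(.117,0,.13,.084),(255,255,0)),(F([[-.02,-.035,.152],[-.02,.035,.152]]),(0,255,255))]
P+=[(rect(S[0],S[1],.024,S[2],.17,.17),(0,255,0)),(circ(rec[0],rec[1],.024,.033),(0,255,0))]
crop(t,110,100,390,345,2,"ot.png",P); crop(s,290,130,480,370,3,"os.png",P)
E
python3 fit.py
```

```text
rack [ 0.65693353  0.02870874 -0.18438435] [[0.0, -0.7], [-0.7, 0.8], [-0.3, -0.3], [-1.0, 0.2], [0.3, -0.4], [-1.7, -1.0], [-0.8, -1.2], [0.1, -0.2], [-2.0, -0.4], [-0.7, -0.8], [-0.6, -0.3], [-1.1, 1.1], [-1.1, 0.1], [-0.4, 0.1], [1.4, -0.3], [0.4, 0.5]]
seat [ 0.48947968  0.30609402 -0.99253331] [[-0.7, -0.6], [0.3, 0.3], [-0.4, 0.6], [0.4, -0.1], [0.4, -0.2]]
rec [0.54760698 0.29387861 0.        ] [0.5470279  0.29540461 0.0215    ]
rec scene [0.54821255 0.29813285 0.0215    ]
tin top cam [0.5546041  0.10575323 0.073     ] scene [0.55737333 0.10692905 0.073     ]
bot shoulder [ 0.53341264 -0.01014861  0.083     ] nozzle [ 0.53313307 -0.01035501  0.115     ] scene noz [ 0.53405834 -0.00914975  0.115     ]
sqpad [ 0.53095176 -0.01004948  0.003     ] round [0.55488718 0.10567744 0.003     ]
fit flange [0.74983211 0.00234211 0.088     ] scene boss [0.74917074 0.00323562 0.124     ]
tray [ 0.51536214 -0.30451694  0.016     ] [[0.41148016937456294, -0.216250346718655, 0.016000000000000014], [0.6396002731392123, -0.25158584334137046, 0.016000000000000014], [0.6194520491952549, -0.3933854089096175, 0.016000000000000014], [0.39091605304818533, -0.35684614142413557, 0.016000000000000014]]
```

```bash
cat > go.py <<'E'
import sys,numpy as np
from rig import robot
from scipy.spatial.transform import Rotation as Ro
o=robot.get_obs(); p=o["position"]; R=Ro.from_quat(o["tool_rot"]).as_matrix()
print("t",round(o["time"],2),"p",p.round(4),"F",o["ft_force"].round(1),"w",round(o["grip_width"],4),"q",o["q"].round(2),"zax",R[:,2].round(3),"phi",round(float(np.arctan2(R[1,1],R[0,1])),4))
# args x y z [phi]: triples -> shift in tool axes
a=[float(v) for v in sys.argv[1:]]
if a:
    d=R.T@(np.array(a[:3])-p)*1e3; print("shift mm",d.round(1))
    if len(a)>3:
        f=np.arctan2(R[1,1],R[0,1]); e=(f-a[3]+np.pi/2)%np.pi-np.pi/2; print("spin",round(float(e),3))
E
python3 go.py .533 -.010 .2 1.386
```

```text
t 1.35 p [0.1381 0.6095 0.2226] F [-0.4 -0.5  0.1] w 0.087 q [ 1.17  0.53  1.43  0.    1.18 -0.18] zax [ 0.  0. -1.] phi 1.3479
shift mm [-522.1 -517.    22.5]
spin -0.038
```

View pics/ot.png

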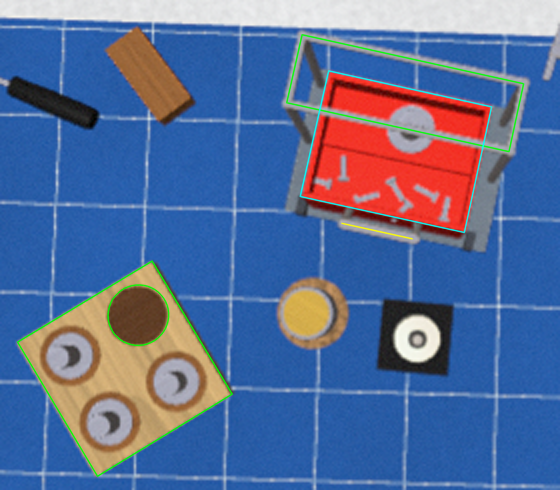

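View pics/os.png

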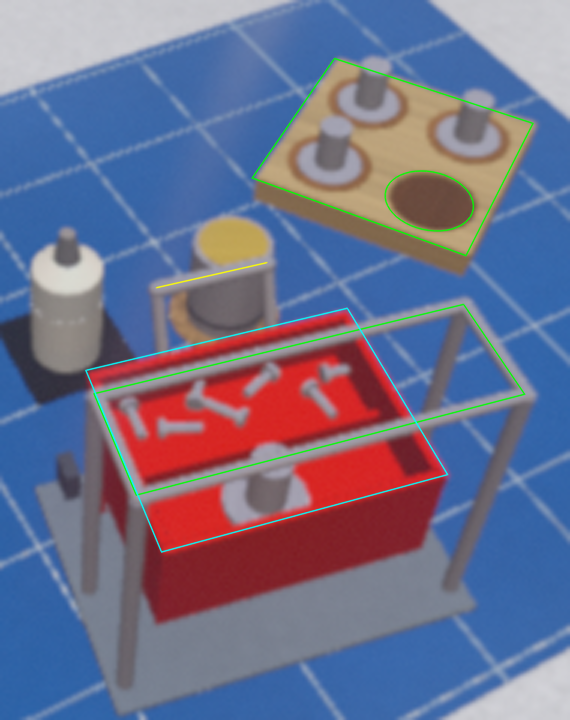

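The overlays match the rack, bin rim, handle and seat to about 2 mm. Next I move above the bottle.

Call:
{"fn": "play_rows", "kwargs": {
  "commands": [
    {"x": -35, "y": -34, "z": 0, "spin": -0.038},
    {"x": -35, "y": -34},
    {"x": -35, "y": -34},
    {"x": -35, "y": -34},
    {"x": -35, "y": -34},
    {"x": -35, "y": -34},
    {"x": -35, "y": -34},
    {"x": -35, "y": -34}
  ],
  "grip": 1,
  "newtons": 20
}}

```text
invalid input
```

```bash
python3 go.py .533 -.010 .2 1.386
```

```text
t 1.35 p [0.1381 0.6095 0.2226] F [-0.4 -0.5  0.1] w 0.087 q [ 1.17  0.53  1.43  0.    1.18 -0.18] zax [ 0.  0. -1.] phi 1.3479
shift mm [-522.1 -517.    22.5]
spin -0.038
```

Call:
{"fn": "play_rows", "kwargs": {
  "commands": [
    {"x": -35, "y": -34, "z": 0, "spin": -0.038},
    {"x": -35, "y": -34, "z": 0, "spin": 0},
    {"x": -35, "y": -34, "z": 0, "spin": 0},
    {"x": -35, "y": -34, "z": 0, "spin": 0},
    {"x": -35, "y": -34, "z": 0, "spin": 0},
    {"x": -35, "y": -34, "z": 0, "spin": 0},
    {"x": -35, "y": -34, "z": 0, "spin": 0},
    {"x": -35, "y": -34, "z": 0, "spin": 0}
  ],
  "grip": 1,
  "newtons": 20
}}

```text
time: 2.15
position: [0.3675, 0.2888, 0.2225]
tool_rot: [0.085, 0.996, 0.005, 0.003]
ft_force: [1.2, -0.0, 0.1]
grip_width: 0.0871
```

```bash
python3 go.py .533 -.010 .2 1.386
```

```text
t 2.15 p [0.3675 0.2888 0.2225] F [ 1.2 -0.   0.1] w 0.0871 q [ 0.42  0.31  1.82  0.01  1.   -0.98] zax [ 0.006  0.009 -1.   ] phi 1.4013
shift mm [-213.4 -266.8   20.9]
spin 0.015
```

Call:
{"fn": "play_rows", "kwargs": {
  "commands": [
    {"x": -28, "y": -36, "z": 0, "spin": 0},
    {"x": -28, "y": -36, "z": 0, "spin": 0},
    {"x": -28, "y": -36, "z": 0, "spin": 0},
    {"x": -28, "y": -36, "z": 0, "spin": 0},
    {"x": -28, "y": -36, "z": 0, "spin": 0},
    {"x": -28, "y": -36, "z": 0, "spin": 0},
    {"x": -20, "y": -25, "z": 5, "spin": 0},
    {"x": 0, "y": 0, "z": 0, "spin": 0}
  ]
}}

```text
time: 2.95
position: [0.5236, 0.0015, 0.219]
tool_rot: [0.089, 0.996, 0.005, 0.009]
ft_force: [-0.4, 0.0, 0.7]
grip_width: 0.0869
```

```bash
python3 go.py .533 -.010 .2 1.386
```

```text
t 2.95 p [0.5236 0.0015 0.219 ] F [-0.4  0.   0.7] w 0.0869 q [-0.22  0.39  1.7   0.01  1.03 -1.62] zax [ 0.019  0.008 -1.   ] phi 1.3927
shift mm [-11.   -9.9  19.1]
spin 0.007
```

Call:
{"fn": "play_rows", "kwargs": {
  "commands": [
    {"x": -11, "y": -10, "z": 0, "spin": 0.007},
    {"x": 0, "y": 0, "z": 0, "spin": 0},
    {"x": 0, "y": 0, "z": 0, "spin": 0}
  ]
}}

```text
time: 3.25
position: [0.5324, -0.0103, 0.2191]
tool_rot: [0.093, 0.996, 0.005, 0.008]
ft_force: [-0.0, -0.3, -0.2]
grip_width: 0.087
```

```bash
python3 go.py .533 -.010 .0505 1.386
```

```text
t 3.25 p [ 0.5324 -0.0103  0.2191] F [-0.  -0.3 -0.2] w 0.087 q [-0.24  0.4   1.68  0.01  1.04 -1.63] zax [ 0.018  0.009 -1.   ] phi 1.3847
shift mm [  2.2  -1.6 168.5]
spin -0.001
```

Call:
{"fn": "play_rows", "kwargs": {
  "commands": [
    {"x": 2, "y": -2, "z": 20, "spin": 0},
    {"x": 0, "y": 0, "z": 30, "spin": 0},
    {"x": 0, "y": 0, "z": 30, "spin": 0},
    {"x": 0, "y": 0, "z": 30, "spin": 0},
    {"x": 0, "y": 0, "z": 25, "spin": 0},
    {"x": 0, "y": 0, "z": 15, "spin": 0},
    {"x": 0, "y": 0, "z": 5, "spin": 0},
    {"x": 0, "y": 0, "z": 0, "spin": 0}
  ]
}}

```text
time: 4.05
position: [0.5321, -0.0006, 0.0627]
tool_rot: [0.086, 0.996, 0.006, 0.011]
ft_force: [-0.8, -0.5, 0.4]
grip_width: 0.0872
```

```bash
python3 go.py .533 -.010 .0505 1.386; python3 - <<'E'
from h import *
c=cams.camera("top"); crop(c,230,180,400,330,4,"a1.png")
c=cams.camera("scene"); crop(c,250,150,450,300,4,"a2.png")
E
```

```text
t 4.05 p [ 0.5321 -0.0006  0.0627] F [-0.8 -0.5  0.4] w 0.0872 q [-0.22  0.65  1.81  0.02  0.67 -1.64] zax [ 0.022  0.01  -1.   ] phi 1.3988
shift mm [-2.2 -9.3 12.1]
spin 0.013
```

View pics/a2.png

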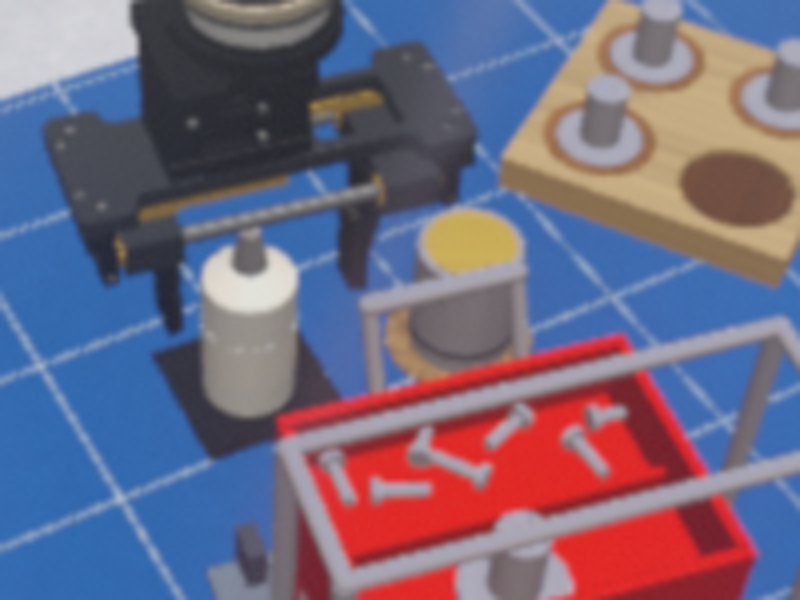

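Call:
{"fn": "play_rows", "kwargs": {
  "commands": [
    {"x": -2, "y": -9, "z": 6, "spin": 0.013},
    {"x": 0, "y": 0, "z": 6, "spin": 0},
    {"x": 0, "y": 0, "z": 0, "spin": 0},
    {"x": 0, "y": 0, "z": 0, "spin": 0}
  ]
}}

```text
time: 4.55
position: [0.5359, -0.0115, 0.0535]
tool_rot: [0.093, 0.996, 0.005, 0.015]
ft_force: [-0.0, 0.8, -0.0]
grip_width: 0.0872
```

```bash
python3 go.py .533 -.010 .0505 1.386
```

```text
t 4.55 p [ 0.5359 -0.0115  0.0535] F [-0.   0.8 -0. ] w 0.0872 q [-0.24  0.66  1.81  0.02  0.64 -1.64] zax [ 0.031  0.008 -0.999] phi 1.3844
shift mm [3.3 0.9 3. ]
spin -0.002
```

Call:
{"fn": "play_rows", "kwargs": {
  "commands": [
    {"x": 3, "y": 1, "z": 3, "spin": 0},
    {"x": 0, "y": 0, "z": 0, "spin": 0},
    {"x": 0, "y": 0, "z": 0, "spin": 0},
    {"x": 0, "y": 0, "z": 0, "spin": 0},
    {"x": 0, "y": 0, "z": 0, "spin": 0},
    {"x": 0, "y": 0, "z": 0, "spin": 0},
    {"x": 0, "y": 0, "z": 0, "spin": 0},
    {"x": 0, "y": 0, "z": 0, "spin": 0}
  ],
  "grip": 0.4,
  "newtons": 20
}}

```text
time: 5.35
position: [0.5331, -0.0097, 0.0506]
tool_rot: [0.093, 0.996, 0.005, 0.015]
ft_force: [0.1, -0.2, 0.4]
grip_width: 0.0476
```

```bash
python3 go.py .533 -.010 .0505 1.386
```

```text
t 5.35 p [ 0.5331 -0.0097  0.0506] F [ 0.1 -0.2  0.4] w 0.0476 q [-0.24  0.67  1.82  0.03  0.63 -1.64] zax [ 0.031  0.008 -0.999] phi 1.3844
shift mm [ 0.1 -0.3  0.1]
spin -0.002
```

Call:
{"fn": "play_rows", "kwargs": {
  "commands": [
    {"x": 0, "y": 0, "z": -15, "spin": 0},
    {"x": 0, "y": 0, "z": -20, "spin": 0},
    {"x": 0, "y": 0, "z": -20, "spin": 0},
    {"x": 0, "y": 0, "z": -20, "spin": 0},
    {"x": 0, "y": 0, "z": -20, "spin": 0},
    {"x": 0, "y": 0, "z": -10, "spin": 0},
    {"x": 0, "y": 0, "z": 0, "spin": 0},
    {"x": 0, "y": 0, "z": 0, "spin": 0}
  ]
}}

```text
time: 6.15
position: [0.5275, -0.0102, 0.1569]
tool_rot: [0.093, 0.996, 0.006, 0.012]
ft_force: [0.6, 0.1, -0.3]
grip_width: 0.0479
```

```bash
python3 go.py .461 -.2955 .15 1.416
```

```text
t 6.15 p [ 0.5275 -0.0102  0.1569] F [ 0.6  0.1 -0.3] w 0.0479 q [-0.24  0.48  1.76  0.02  0.88 -1.64] zax [ 0.025  0.009 -1.   ] phi 1.3841
shift mm [  12.4 -292.7    2.7]
spin -0.032
```

Call:
{"fn": "play_rows", "kwargs": {
  "commands": [
    {"x": 1, "y": -15, "z": 0, "spin": -0.01},
    {"x": 1, "y": -25, "z": 0, "spin": -0.01},
    {"x": 1, "y": -25, "z": 0, "spin": -0.01},
    {"x": 1, "y": -25, "z": 0, "spin": 0},
    {"x": 1, "y": -25, "z": 0, "spin": 0},
    {"x": 1, "y": -25, "z": 0, "spin": 0},
    {"x": 1, "y": -25, "z": 0, "spin": 0},
    {"x": 1, "y": -25, "z": 0, "spin": 0}
  ]
}}

```text
time: 6.95
position: [0.4829, -0.1971, 0.1439]
tool_rot: [0.075, 0.997, 0.009, 0.003]
ft_force: [1.2, 0.5, -1.2]
grip_width: 0.0477
```

```bash
python3 go.py .461 -.2955 .15 1.416
```

```text
t 6.95 p [ 0.4829 -0.1971  0.1439] F [ 1.2  0.5 -1.2] w 0.0477 q [-0.61  0.5   1.77  0.03  0.87 -2.05] zax [ 0.008  0.018 -1.   ] phi 1.4216
shift mm [   7.  -100.4   -8.1]
spin 0.006
```

Call:
{"fn": "play_rows", "kwargs": {
  "commands": [
    {"x": 1, "y": -25, "z": -2, "spin": 0},
    {"x": 1, "y": -25, "z": -2, "spin": 0},
    {"x": 1, "y": -20, "z": -2, "spin": 0},
    {"x": 1, "y": -15, "z": -2, "spin": 0},
    {"x": 1, "y": -10, "z": 0, "spin": 0},
    {"x": 0, "y": 0, "z": 0, "spin": 0},
    {"x": 0, "y": 0, "z": 0, "spin": 0}
  ]
}}

```text
time: 7.65
position: [0.4588, -0.2946, 0.1421]
tool_rot: [0.077, 0.997, 0.014, -0.002]
ft_force: [0.5, 0.7, -0.8]
grip_width: 0.0478
```

```bash
python3 go.py .461 -.2955 .0545 1.416
```

```text
t 7.65 p [ 0.4588 -0.2946  0.1421] F [ 0.5  0.7 -0.8] w 0.0478 q [-0.79  0.54  1.7   0.02  0.93 -2.22] zax [-0.002  0.028 -1.   ] phi 1.4166
shift mm [-2.8 -3.  87.6]
spin 0.001
```

Call:
{"fn": "play_rows", "kwargs": {
  "commands": [
    {"x": -1, "y": -2, "z": 12, "spin": 0},
    {"x": -1, "y": 0, "z": 20, "spin": 0},
    {"x": 0, "y": 0, "z": 20, "spin": 0},
    {"x": 0, "y": 0, "z": 15, "spin": 0},
    {"x": 0, "y": 0, "z": 10, "spin": 0},
    {"x": 0, "y": 0, "z": 3, "spin": 0},
    {"x": 0, "y": 0, "z": 0, "spin": 0},
    {"x": 0, "y": 0, "z": 0, "spin": 0}
  ]
}}

```text
time: 8.45
position: [0.4617, -0.2887, 0.0565]
tool_rot: [0.073, 0.997, 0.015, -0.003]
ft_force: [0.1, 0.2, -0.9]
grip_width: 0.0478
```

```bash
python3 go.py .461 -.2955 .0535 1.416
```

```text
t 8.45 p [ 0.4617 -0.2887  0.0565] F [ 0.1  0.2 -0.9] w 0.0478 q [-0.78  0.68  1.75  0.03  0.74 -2.22] zax [-0.003  0.03  -1.   ] phi 1.4236
shift mm [-0.4 -7.   2.8]
spin 0.008
```

Call:
{"fn": "play_rows", "kwargs": {
  "commands": [
    {"x": 0, "y": 0, "z": 2, "spin": 0},
    {"x": 0, "y": 0, "z": 1, "spin": 0},
    {"x": 0, "y": 0, "z": 1, "spin": 0},
    {"x": 0, "y": 0, "z": 0, "spin": 0}
  ]
}}

```text
time: 8.85
position: [0.4628, -0.2897, 0.0542]
tool_rot: [0.073, 0.997, 0.013, -0.001]
ft_force: [-0.0, 0.6, -0.8]
grip_width: 0.0478
```

```bash
python3 go.py .461 -.2955 .0535 1.416
```

```text
t 8.85 p [ 0.4628 -0.2897  0.0542] F [-0.   0.6 -0.8] w 0.0478 q [-0.78  0.68  1.75  0.03  0.73 -2.22] zax [ 0.     0.027 -1.   ] phi 1.4238
shift mm [ 1.  -6.1  0.6]
spin 0.008
```

Call:
{"fn": "play_rows", "kwargs": {
  "commands": [
    {"x": 0, "y": 0, "z": 1, "spin": 0},
    {"x": 0, "y": 0, "z": 0, "spin": 0}
  ]
}}

```text
time: 9.05
position: [0.463, -0.2899, 0.0535]
tool_rot: [0.074, 0.997, 0.013, -0.001]
ft_force: [-1.0, -0.2, -0.7]
grip_width: 0.0475
```

Call:
{"fn": "play_rows", "kwargs": {
  "commands": [
    {"x": 0, "y": 0, "z": 0, "spin": 0},
    {"x": 0, "y": 0, "z": 0, "spin": 0},
    {"x": 0, "y": 0, "z": 0, "spin": 0},
    {"x": 0, "y": 0, "z": 0, "spin": 0},
    {"x": 0, "y": 0, "z": 0, "spin": 0}
  ],
  "grip": 1
}}

```text
time: 9.55
position: [0.4633, -0.2903, 0.0539]
tool_rot: [0.074, 0.997, 0.013, -0.0]
ft_force: [0.3, 0.2, -0.1]
grip_width: 0.0796
```

Call:
{"fn": "play_rows", "kwargs": {
  "commands": [
    {"x": 0, "y": 0, "z": -15, "spin": 0},
    {"x": 0, "y": 0, "z": -25, "spin": 0},
    {"x": 0, "y": 0, "z": -30, "spin": 0},
    {"x": 0, "y": 0, "z": -30, "spin": 0},
    {"x": 0, "y": 0, "z": -25, "spin": 0},
    {"x": 0, "y": 0, "z": -10, "spin": 0},
    {"x": 0, "y": 0, "z": 0, "spin": 0}
  ]
}}

```text
time: 10.25
position: [0.4623, -0.2932, 0.1925]
tool_rot: [0.074, 0.997, 0.014, -0.002]
ft_force: [0.1, 0.4, 0.4]
grip_width: 0.0871
```

```bash
python3 go.py .556 .106 .17 1.386;  python3 - <<'E'
from h import *
c=cams.camera("scene"); crop(c,100,130,420,370,2,"a3.png")
E
```

```text
t 10.25 p [ 0.4623 -0.2932  0.1925] F [0.1 0.4 0.4] w 0.0871 q [-0.78  0.47  1.65  0.02  1.05 -2.22] zax [-0.001  0.028 -1.   ] phi 1.4233
shift mm [-34.2 407.8  33.7]
spin 0.037
```

View pics/a3.png

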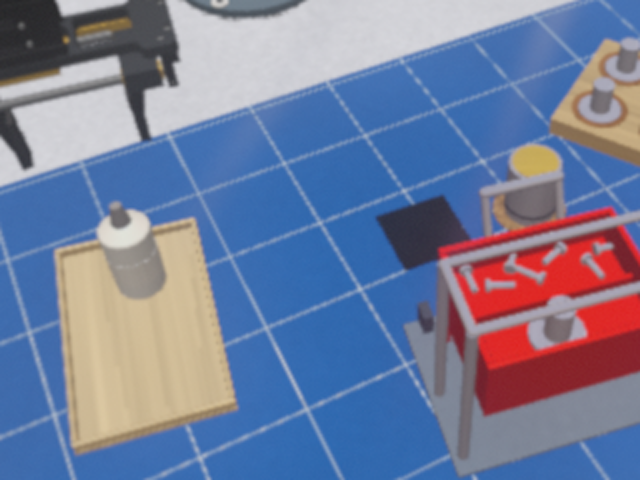

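The bottle stands upright in the tray at (135,260). Next is the tin.

Call:
{"fn": "play_rows", "kwargs": {
  "commands": [
    {"x": -2, "y": 20, "z": 0, "spin": 0.005},
    {"x": -3, "y": 35, "z": 0, "spin": 0.005},
    {"x": -3, "y": 35, "z": 0, "spin": 0.005},
    {"x": -3, "y": 35, "z": 0, "spin": 0},
    {"x": -3, "y": 35, "z": 0, "spin": 0},
    {"x": -3, "y": 35, "z": 0, "spin": 0},
    {"x": -3, "y": 35, "z": 0, "spin": 0},
    {"x": -3, "y": 35, "z": 0, "spin": 0}
  ]
}}

```text
time: 11.1
position: [0.5227, -0.0282, 0.186]
tool_rot: [0.087, 0.996, 0.018, -0.013]
ft_force: [0.4, -0.1, 0.3]
grip_width: 0.0873
```

```bash
python3 go.py .556 .106 .17 1.386
```

```text
t 11.1 p [ 0.5227 -0.0282  0.186 ] F [ 0.4 -0.1  0.3] w 0.0873 q [-0.29  0.45  1.71  0.04  1.02 -1.7 ] zax [-0.023  0.039 -0.999] phi 1.3961
shift mm [-10.1 137.3  20.4]
spin 0.01
```

Call:
{"fn": "play_rows", "kwargs": {
  "commands": [
    {"x": -2, "y": 25, "z": 0, "spin": 0.005},
    {"x": -2, "y": 25, "z": 0, "spin": 0.005},
    {"x": -2, "y": 25, "z": 0, "spin": 0},
    {"x": -2, "y": 20, "z": 0, "spin": 0},
    {"x": -2, "y": 15, "z": 0, "spin": 0},
    {"x": 0, "y": 10, "z": 0, "spin": 0},
    {"x": 0, "y": 0, "z": 0, "spin": 0},
    {"x": 0, "y": 0, "z": 0, "spin": 0}
  ]
}}

```text
time: 11.9
position: [0.5475, 0.0983, 0.1771]
tool_rot: [0.089, 0.996, 0.019, -0.025]
ft_force: [0.5, 0.3, -0.1]
grip_width: 0.0869
```

```bash
python3 go.py .556 .106 .042 1.386
```

```text
t 11.9 p [0.5475 0.0983 0.1771] F [ 0.5  0.3 -0.1] w 0.0869 q [-0.05  0.51  1.62  0.05  1.06 -1.46] zax [-0.047  0.042 -0.998] phi 1.3914
shift mm [-14.3   4.6 134.8]
spin 0.005
```

Call:
{"fn": "play_rows", "kwargs": {
  "commands": [
    {"x": -7, "y": 3, "z": 0, "spin": 0},
    {"x": -7, "y": 2, "z": 30, "spin": 0},
    {"x": 0, "y": 0, "z": 40, "spin": 0},
    {"x": 0, "y": 0, "z": 0, "spin": 0},
    {"x": 0, "y": 0, "z": 0, "spin": 0}
  ]
}}

```text
time: 12.4
position: [0.564, 0.0997, 0.1072]
tool_rot: [0.092, 0.995, 0.019, -0.022]
ft_force: [0.7, -0.4, 1.7]
grip_width: 0.0872
```

```bash
python3 go.py .556 .106 .042 1.386
```

```text
t 12.4 p [0.564  0.0997 0.1072] F [ 0.7 -0.4  1.7] w 0.0872 q [-0.04  0.63  1.64  0.05  0.92 -1.46] zax [-0.04   0.041 -0.998] phi 1.3861
shift mm [ 6.   2.5 65.6]
spin 0.0
```

Call:
{"fn": "play_rows", "kwargs": {
  "commands": [
    {"x": 3, "y": 1, "z": 15, "spin": 0},
    {"x": 3, "y": 1, "z": 20, "spin": 0},
    {"x": 0, "y": 0, "z": 15, "spin": 0},
    {"x": 0, "y": 0, "z": 10, "spin": 0},
    {"x": 0, "y": 0, "z": 3, "spin": 0},
    {"x": 0, "y": 0, "z": 0, "spin": 0},
    {"x": 0, "y": 0, "z": 0, "spin": 0}
  ]
}}

```text
time: 13.1
position: [0.5658, 0.1028, 0.0539]
tool_rot: [0.093, 0.995, 0.019, -0.011]
ft_force: [-0.3, -0.4, 0.1]
grip_width: 0.0873
```

```bash
python3 go.py .556 .106 .042 1.386
```

```text
t 13.1 p [0.5658 0.1028 0.0539] F [-0.3 -0.4  0.1] w 0.0873 q [-0.04  0.71  1.68  0.06  0.78 -1.46] zax [-0.019  0.04  -0.999] phi 1.3836
shift mm [ 9.9  0.9 12.2]
spin -0.002
```

Call:
{"fn": "play_rows", "kwargs": {
  "commands": [
    {"x": 5, "y": 1, "z": 6, "spin": 0},
    {"x": 5, "y": 0, "z": 4, "spin": 0},
    {"x": 0, "y": 0, "z": 2, "spin": 0},
    {"x": 0, "y": 0, "z": 0, "spin": 0},
    {"x": 0, "y": 0, "z": 0, "spin": 0}
  ]
}}

```text
time: 13.6
position: [0.5557, 0.1065, 0.0429]
tool_rot: [0.093, 0.995, 0.019, -0.01]
ft_force: [0.4, 0.3, 0.1]
grip_width: 0.0865
```

```bash
python3 go.py .556 .106 .042 1.386
```

```text
t 13.6 p [0.5557 0.1065 0.0429] F [0.4 0.3 0.1] w 0.0865 q [-0.03  0.72  1.71  0.06  0.74 -1.46] zax [-0.017  0.04  -0.999] phi 1.3839
shift mm [-0.4 -0.5  0.9]
spin -0.002
```

Call:
{"fn": "play_rows", "kwargs": {
  "commands": [
    {"x": 0, "y": 0, "z": 0, "spin": 0},
    {"x": 0, "y": 0, "z": 0, "spin": 0},
    {"x": 0, "y": 0, "z": 0, "spin": 0},
    {"x": 0, "y": 0, "z": 0, "spin": 0},
    {"x": 0, "y": 0, "z": 0, "spin": 0},
    {"x": 0, "y": 0, "z": 0, "spin": 0}
  ],
  "grip": 0.5,
  "newtons": 25
}}

```text
time: 14.2
position: [0.5565, 0.1069, 0.0433]
tool_rot: [0.093, 0.995, 0.02, -0.009]
ft_force: [-0.7, -0.4, -0.3]
grip_width: 0.0554
```

Call:
{"fn": "play_rows", "kwargs": {
  "commands": [
    {"x": 0, "y": 0, "z": -10, "spin": 0},
    {"x": 0, "y": 0, "z": -10, "spin": 0},
    {"x": 0, "y": 0, "z": -10, "spin": 0},
    {"x": 0, "y": 0, "z": -10, "spin": 0},
    {"x": 0, "y": 0, "z": -10, "spin": 0},
    {"x": 0, "y": 0, "z": -10, "spin": 0},
    {"x": 0, "y": 0, "z": -10, "spin": 0},
    {"x": 0, "y": 0, "z": 0, "spin": 0}
  ]
}}

```text
time: 15.0
position: [0.5575, 0.1033, 0.1199]
tool_rot: [0.093, 0.995, 0.019, -0.009]
ft_force: [0.5, -0.0, -1.7]
grip_width: 0.0553
```

```bash
python3 go.py .569 -.310 .12 1.416
```

```text
t 15.0 p [0.5575 0.1033 0.1199] F [ 0.5 -0.  -1.7] w 0.0553 q [-0.04  0.59  1.67  0.05  0.9  -1.45] zax [-0.015  0.04  -0.999] phi 1.3837
shift mm [ -87.9 -403.7  -16.7]
spin -0.032
```

Call:
{"fn": "play_rows", "kwargs": {
  "commands": [
    {"x": -2, "y": -10, "z": 0, "spin": -0.005},
    {"x": -4, "y": -20, "z": -1, "spin": -0.005},
    {"x": -5, "y": -25, "z": -1, "spin": -0.005},
    {"x": -5, "y": -25, "z": -1, "spin": -0.005},
    {"x": -5, "y": -25, "z": -1, "spin": 0},
    {"x": -5, "y": -25, "z": -1, "spin": 0},
    {"x": -5, "y": -25, "z": -1, "spin": 0},
    {"x": -5, "y": -25, "z": -1, "spin": 0}
  ]
}}

```text
time: 15.8
position: [0.5594, -0.0873, 0.1162]
tool_rot: [0.079, 0.997, 0.019, -0.013]
ft_force: [0.5, -0.4, -2.3]
grip_width: 0.0557
```

```bash
python3 go.py .569 -.310 .12 1.416
```

```text
t 15.8 p [ 0.5594 -0.0873  0.1162] F [ 0.5 -0.4 -2.3] w 0.0557 q [-0.37  0.6   1.65  0.04  0.92 -1.8 ] zax [-0.023  0.041 -0.999] phi 1.4124
shift mm [ -44.3 -218.1  -13.1]
spin -0.004
```

Call:
{"fn": "play_rows", "kwargs": {
  "commands": [
    {"x": -5, "y": -25, "z": -2, "spin": 0},
    {"x": -5, "y": -25, "z": -2, "spin": 0},
    {"x": -5, "y": -25, "z": -2, "spin": 0},
    {"x": -5, "y": -25, "z": -2, "spin": 0},
    {"x": -5, "y": -25, "z": -2, "spin": 0},
    {"x": -5, "y": -25, "z": -2, "spin": 0},
    {"x": -5, "y": -25, "z": -1, "spin": 0},
    {"x": -5, "y": -20, "z": -1, "spin": 0}
  ]
}}

```text
time: 16.6
position: [0.5612, -0.3001, 0.115]
tool_rot: [0.08, 0.996, 0.021, -0.019]
ft_force: [0.4, -0.4, -2.2]
grip_width: 0.0554
```

```bash
python3 go.py .569 -.310 .12 1.416
```

```text
t 16.6 p [ 0.5612 -0.3001  0.115 ] F [ 0.4 -0.4 -2.2] w 0.0554 q [-0.67  0.69  1.45  0.02  1.06 -2.09] zax [-0.034  0.045 -0.998] phi 1.4097
shift mm [-9.  -8.3 -5.7]
spin -0.006
```

Call:
{"fn": "play_rows", "kwargs": {
  "commands": [
    {"x": -4, "y": -5, "z": 6, "spin": 0},
    {"x": -4, "y": -5, "z": 10, "spin": 0},
    {"x": -2, "y": -2, "z": 12, "spin": 0},
    {"x": 0, "y": 0, "z": 12, "spin": 0},
    {"x": 0, "y": 0, "z": 12, "spin": 0},
    {"x": 0, "y": 0, "z": 6, "spin": 0},
    {"x": 0, "y": 0, "z": 3, "spin": 0},
    {"x": 0, "y": 0, "z": 0, "spin": 0}
  ]
}}

```text
time: 17.4
position: [0.5646, -0.3099, 0.0456]
tool_rot: [0.08, 0.996, 0.023, -0.022]
ft_force: [0.7, 0.1, -1.8]
grip_width: 0.0557
```

```bash
python3 go.py .569 -.310 .0455 1.416
```

```text
t 17.4 p [ 0.5646 -0.3099  0.0456] F [ 0.7  0.1 -1.8] w 0.0557 q [-0.68  0.8   1.46  0.02  0.95 -2.1 ] zax [-0.04   0.049 -0.998] phi 1.4101
shift mm [-4.3  0.6 -0. ]
spin -0.006
```

Call:
{"fn": "play_rows", "kwargs": {
  "commands": [
    {"x": 0, "y": 0, "z": 1, "spin": 0},
    {"x": 0, "y": 0, "z": 0.5, "spin": 0},
    {"x": 0, "y": 0, "z": 0, "spin": 0}
  ]
}}

```text
time: 17.7
position: [0.5649, -0.3098, 0.0457]
tool_rot: [0.079, 0.996, 0.022, -0.022]
ft_force: [-0.2, 0.5, -2.6]
grip_width: 0.0554
```

Call:
{"fn": "play_rows", "kwargs": {
  "commands": [
    {"x": 0, "y": 0, "z": 0, "spin": 0},
    {"x": 0, "y": 0, "z": 0, "spin": 0},
    {"x": 0, "y": 0, "z": 0, "spin": 0},
    {"x": 0, "y": 0, "z": 0, "spin": 0},
    {"x": 0, "y": 0, "z": 0, "spin": 0},
    {"x": 0, "y": 0, "z": 0, "spin": 0}
  ],
  "grip": 1
}}

```text
time: 18.3
position: [0.5658, -0.3096, 0.0455]
tool_rot: [0.079, 0.996, 0.022, -0.021]
ft_force: [-0.5, 0.3, -0.3]
grip_width: 0.0859
```

Call:
{"fn": "play_rows", "kwargs": {
  "commands": [
    {"x": 0, "y": 0, "z": -10, "spin": 0},
    {"x": 0, "y": 0, "z": -20, "spin": 0},
    {"x": 0, "y": 0, "z": -20, "spin": 0},
    {"x": 0, "y": 0, "z": -20, "spin": 0},
    {"x": 0, "y": 0, "z": -20, "spin": 0},
    {"x": 0, "y": 0, "z": -20, "spin": 0},
    {"x": 0, "y": 0, "z": -20, "spin": 0},
    {"x": 0, "y": 0, "z": -20, "spin": 0}
  ]
}}

```text
time: 19.1
position: [0.5703, -0.316, 0.2023]
tool_rot: [0.079, 0.996, 0.024, -0.023]
ft_force: [0.6, 0.7, -0.2]
grip_width: 0.0868
```

```bash
python3 go.py .58 .05 .2 1.386;  python3 - <<'E'
from h import *
c=cams.camera("scene"); crop(c,100,130,420,370,2,"a4.png")
c=cams.camera("top"); cv2.imwrite("pics/t_4.png",c["img"][:,:,::-1])
r=nets.outline_of(c,"pad_round")
print([(d["conf"],d["pixel"],d["region"].sum(),cv2.minEnclosingCircle(cv2.findNonZero(d["region"].astype(np.uint8)))) for d in r[:2]])
for d in r[:1]:
    m=np.argwhere(d["region"]).mean(0)[::-1]; print("round",ray_z(c,m,.003))
r=nets.outline_of(c,"pad_square")
for d in r[:1]:
    m=np.argwhere(d["region"]).mean(0)[::-1]; print("sq",ray_z(c,m,.003))
for t in ["tin","bottle"]:
    for d in nets.outline_of(c,t)[:1]: print(t,d["conf"],d["pixel"])
E
```

```text
t 19.1 p [ 0.5703 -0.316   0.2023] F [ 0.6  0.7 -0.2] w 0.0868 q [-0.68  0.61  1.33  0.01  1.26 -2.1 ] zax [-0.041  0.051 -0.998] phi 1.4107
shift mm [ 47.8 362.4  20.5]
spin 0.025
[(0.94, [268.2, 256.1], np.int64(1020), ((265.8348693847656, 257.0813903808594), 18.210655212402344))]
round [0.55384511 0.10608336 0.003     ]
sq [ 0.53109324 -0.01024621  0.003     ]
tin 0.64 [450.6, 257.2]
bottle 0.78 [446.2, 305.3]
```

View pics/a4.png

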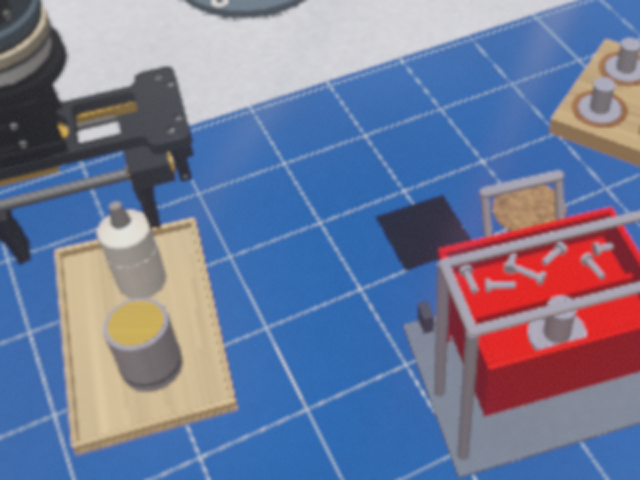

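View pics/t_4.png

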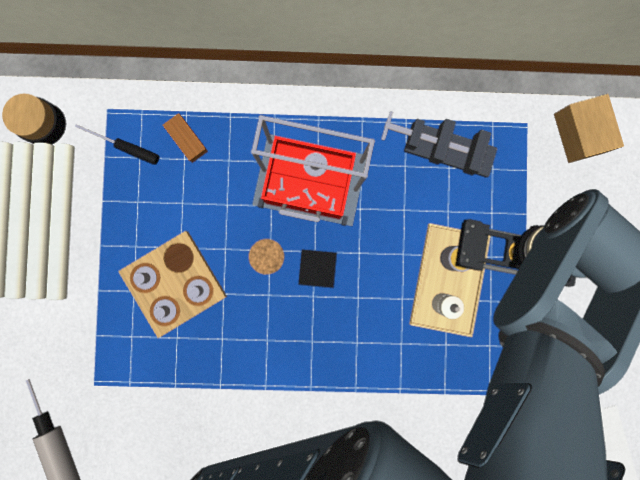

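Both stand upright in the tray: tin at (145,340), bottle at (130,250) in the crop. Next I go behind the handle bar with the fingers closed.

```bash
python3 go.py .657 .029 .21 1.386
```

```text
t 19.4 p [ 0.5694 -0.3153  0.1992] F [-0.2  0.9  0.1] w 0.087 q [-0.68  0.62  1.33  0.01  1.26 -2.1 ] zax [-0.044  0.053 -0.998] phi 1.4105
shift mm [-31.7 354.    3.7]
spin 0.024
```

Call:
{"fn": "play_rows", "kwargs": {
  "commands": [
    {"x": -1, "y": 10, "z": 0, "spin": 0.006},
    {"x": -2, "y": 20, "z": 0, "spin": 0.006},
    {"x": -2, "y": 25, "z": 0, "spin": 0.006},
    {"x": -2, "y": 25, "z": 0, "spin": 0.006},
    {"x": -2, "y": 25, "z": 0, "spin": 0},
    {"x": -2, "y": 25, "z": 0, "spin": 0},
    {"x": -2, "y": 25, "z": 0, "spin": 0},
    {"x": -2, "y": 25, "z": 0, "spin": 0}
  ],
  "grip": 0
}}

```text
time: 20.2
position: [0.6125, -0.1307, 0.196]
tool_rot: [0.096, 0.994, 0.03, -0.034]
ft_force: [-0.3, -0.4, -0.3]
grip_width: 0.031
```

```bash
python3 go.py .657 .029 .21 1.386
```

```text
t 20.2 p [ 0.6125 -0.1307  0.196 ] F [-0.3 -0.4 -0.3] w 0.031 q [-0.41  0.59  1.4   0.04  1.24 -1.8 ] zax [-0.062  0.066 -0.996] phi 1.3767
shift mm [-12.4 165.7  -6.2]
spin -0.009
```

Call:
{"fn": "play_rows", "kwargs": {
  "commands": [
    {"x": 40, "y": 0, "z": 0, "spin": 0},
    {"x": 40, "y": 0, "z": 0, "spin": 0},
    {"x": 40, "y": 0, "z": 0, "spin": 0},
    {"x": 0, "y": 0, "z": 0, "spin": 0},
    {"x": 0, "y": 0, "z": 0, "spin": 0}
  ]
}}

```text
time: 20.7
position: [0.4881, -0.097, 0.1989]
tool_rot: [0.092, 0.994, 0.033, -0.04]
ft_force: [0.6, -0.6, 0.8]
grip_width: 0.0011
```

```bash
python3 go.py .62 .029 .21 1.386
```

```text
t 20.7 p [ 0.4881 -0.097   0.1989] F [ 0.6 -0.6  0.8] w 0.0011 q [-0.44  0.43  1.71  0.04  1.1  -1.85] zax [-0.074  0.074 -0.995] phi 1.3835
shift mm [-105.6  148.8  -11.5]
spin -0.002
```

Call:
{"fn": "play_rows", "kwargs": {
  "commands": [
    {"x": -10, "y": 5, "z": 0, "spin": 0},
    {"x": -10, "y": 5, "z": 0, "spin": 0},
    {"x": -10, "y": 5, "z": 0, "spin": 0},
    {"x": -10, "y": 5, "z": 0, "spin": 0},
    {"x": -10, "y": 5, "z": 0, "spin": 0},
    {"x": -10, "y": 5, "z": 0, "spin": 0},
    {"x": -10, "y": 5, "z": 0, "spin": 0},
    {"x": -10, "y": 5, "z": 0, "spin": 0}
  ]
}}

```text
time: 21.5
position: [0.5861, -0.0707, 0.1925]
tool_rot: [0.092, 0.994, 0.033, -0.039]
ft_force: [0.7, 0.2, -0.7]
grip_width: 0.0002
```

```bash
python3 go.py .62 .029 .21 1.386
```

```text
t 21.5 p [ 0.5861 -0.0707  0.1925] F [ 0.7  0.2 -0.7] w 0.0002 q [-0.33  0.55  1.49  0.05  1.19 -1.74] zax [-0.071  0.073 -0.995] phi 1.3834
shift mm [-13.7 105.2 -12.5]
spin -0.003
```

Call:
{"fn": "play_rows", "kwargs": {
  "commands": [
    {"x": 3, "y": 0, "z": 15, "spin": 0},
    {"x": 3, "y": 0, "z": 20, "spin": 0},
    {"x": 0, "y": 0, "z": 20, "spin": 0},
    {"x": 0, "y": 0, "z": 20, "spin": 0},
    {"x": 0, "y": 0, "z": 10, "spin": 0},
    {"x": 0, "y": 0, "z": 0, "spin": 0}
  ]
}}

```text
time: 22.1
position: [0.5809, -0.0626, 0.1064]
tool_rot: [0.091, 0.995, 0.033, -0.035]
ft_force: [-0.1, -0.1, -1.1]
grip_width: 0.0004
```

```bash
python3 go.py .62 .029 .21 1.386
```

```text
t 22.1 p [ 0.5809 -0.0626  0.1064] F [-0.1 -0.1 -1.1] w 0.0004 q [-0.32  0.65  1.58  0.06  0.99 -1.74] zax [-0.064  0.071 -0.995] phi 1.3852
shift mm [-14.  103.1 -99.1]
spin -0.001
```

Call:
{"fn": "play_rows", "kwargs": {
  "commands": [
    {"x": 0, "y": 0, "z": -10, "spin": 0},
    {"x": 0, "y": 0, "z": -10, "spin": 0},
    {"x": 0, "y": 0, "z": -10, "spin": 0},
    {"x": 0, "y": 0, "z": -10, "spin": 0},
    {"x": 0, "y": 0, "z": -10, "spin": 0},
    {"x": 0, "y": 0, "z": -10, "spin": 0},
    {"x": 0, "y": 0, "z": -10, "spin": 0},
    {"x": 0, "y": 0, "z": -10, "spin": 0}
  ]
}}

```text
time: 22.9
position: [0.589, -0.0697, 0.1975]
tool_rot: [0.092, 0.995, 0.032, -0.031]
ft_force: [0.6, -0.4, 0.8]
grip_width: 0.0002
```

```bash
python3 go.py .62 .029 .21 1.386
```

```text
t 22.9 p [ 0.589  -0.0697  0.1975] F [ 0.6 -0.4  0.8] w 0.0002 q [-0.33  0.54  1.49  0.05  1.19 -1.74] zax [-0.056  0.068 -0.996] phi 1.3853
shift mm [-11.8 103.2  -7.4]
spin -0.001
```

Call:
{"fn": "play_rows", "kwargs": {
  "commands": [
    {"x": -1, "y": 12, "z": -1, "spin": 0},
    {"x": -1, "y": 12, "z": -1, "spin": 0},
    {"x": -1, "y": 12, "z": -1, "spin": 0},
    {"x": -1, "y": 12, "z": -1, "spin": 0},
    {"x": -1, "y": 12, "z": -1, "spin": 0},
    {"x": -2, "y": 12, "z": -1, "spin": 0},
    {"x": -2, "y": 12, "z": -1, "spin": 0},
    {"x": -2, "y": 8, "z": -1, "spin": 0}
  ]
}}

```text
time: 23.7
position: [0.619, 0.0269, 0.2107]
tool_rot: [0.091, 0.995, 0.032, -0.032]
ft_force: [0.2, -0.5, 0.4]
grip_width: 0.0006
```

```bash
python3 go.py .657 .029 .19 1.386
```

```text
t 23.7 p [0.619  0.0269 0.2107] F [ 0.2 -0.5  0.4] w 0.0006 q [-0.17  0.56  1.42  0.06  1.24 -1.58] zax [-0.058  0.069 -0.996] phi 1.386
shift mm [-38.4   7.8  18.6]
spin -0.0
```

Call:
{"fn": "play_rows", "kwargs": {
  "commands": [
    {"x": -10, "y": 2, "z": 0, "spin": 0},
    {"x": -10, "y": 2, "z": 0, "spin": 0},
    {"x": -10, "y": 2, "z": 0, "spin": 0},
    {"x": -8, "y": 2, "z": 0, "spin": 0},
    {"x": 0, "y": 0, "z": 0, "spin": 0}
  ]
}}

```text
time: 24.2
position: [0.6626, 0.0281, 0.2081]
tool_rot: [0.091, 0.995, 0.032, -0.031]
ft_force: [-0.5, -0.3, -0.6]
grip_width: 0.0005
```

```bash
python3 go.py .658 .029 .140 1.386
```

```text
t 24.2 p [0.6626 0.0281 0.2081] F [-0.5 -0.3 -0.6] w 0.0005 q [-0.15  0.62  1.3   0.06  1.29 -1.56] zax [-0.056  0.069 -0.996] phi 1.3865
shift mm [ 0.1 -3.9 68.1]
spin 0.001
```

Call:
{"fn": "play_rows", "kwargs": {
  "commands": [
    {"x": 0, "y": -2, "z": 10, "spin": 0},
    {"x": 0, "y": -2, "z": 12, "spin": 0},
    {"x": 0, "y": 0, "z": 12, "spin": 0},
    {"x": 0, "y": 0, "z": 12, "spin": 0},
    {"x": 0, "y": 0, "z": 5, "spin": 0},
    {"x": 0, "y": 0, "z": 0, "spin": 0}
  ]
}}

```text
time: 24.8
position: [0.656, 0.0267, 0.1504]
tool_rot: [0.092, 0.995, 0.032, -0.034]
ft_force: [-0.1, 0.2, 0.7]
grip_width: 0.0003
```

```bash
python3 go.py .658 .029 .140 1.386;  python3 - <<'E'
from h import *
c=cams.camera("scene"); crop(c,280,150,480,300,4,"a5.png")
c=cams.camera("top"); crop(c,230,100,390,240,4,"a6.png")
E
```

```text
t 24.8 p [0.656  0.0267 0.1504] F [-0.1  0.2  0.7] w 0.0003 q [-0.16  0.68  1.36  0.06  1.18 -1.57] zax [-0.063  0.069 -0.996] phi 1.3844
shift mm [-2.4  2.1 10.4]
spin -0.002
```

View pics/a5.png

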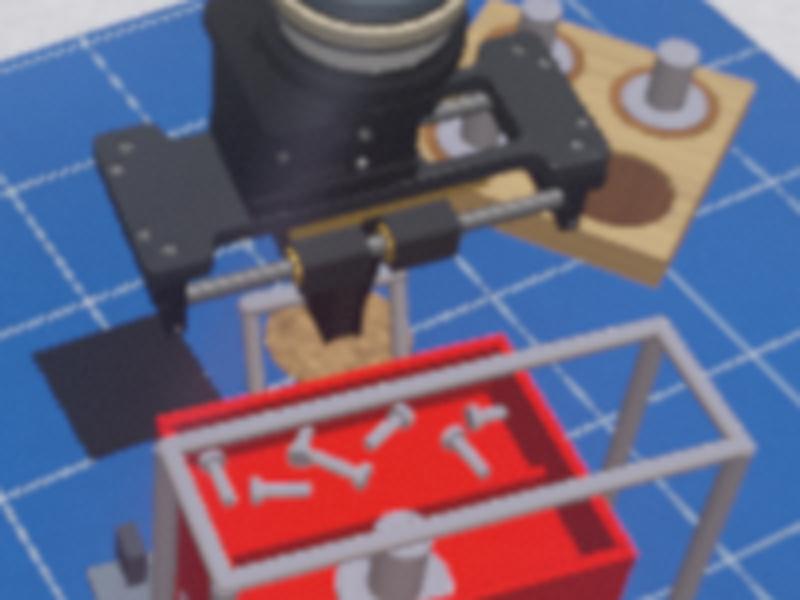

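View pics/a6.png

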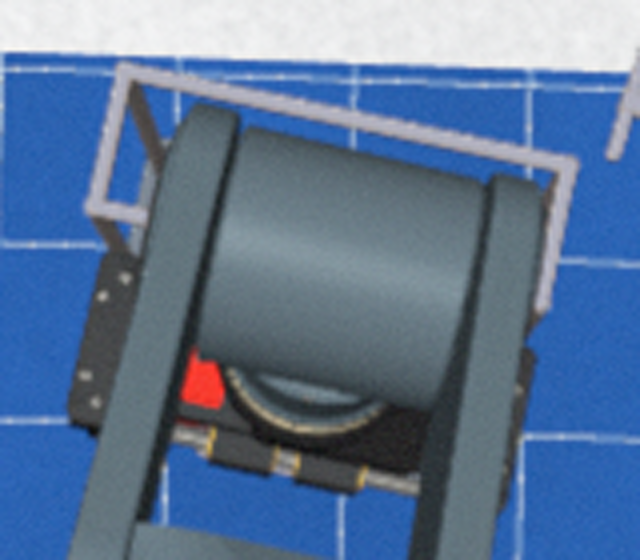

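Call:
{"fn": "play_rows", "kwargs": {
  "commands": [
    {"x": 0, "y": 1, "z": 10, "spin": 0},
    {"x": 0, "y": 0, "z": 1, "spin": 0},
    {"x": 8, "y": 0, "z": 1, "spin": 0},
    {"x": 8, "y": 0, "z": 2, "spin": 0},
    {"x": 8, "y": 0, "z": 2, "spin": 0},
    {"x": 8, "y": 0, "z": 2, "spin": 0}
  ]
}}

```text
time: 25.5
position: [0.6376, 0.0319, 0.1391]
tool_rot: [0.092, 0.995, 0.03, -0.015]
ft_force: [7.0, -1.5, -5.1]
grip_width: 0.0006
```

```bash
python3 go.py .572 .046 .098 1.386
```

```text
t 25.5 p [0.6376 0.0319 0.1391] F [ 7.  -1.5 -5.1] w 0.0006 q [-0.15  0.65  1.45  0.07  1.07 -1.57] zax [-0.024  0.062 -0.998] phi 1.3849
shift mm [65.6 -0.6 43.4]
spin -0.001
```

Call:
{"fn": "play_rows", "kwargs": {
  "commands": [
    {"x": 9, "y": 0, "z": 3, "spin": 0},
    {"x": 9, "y": 0, "z": 3, "spin": 0},
    {"x": 9, "y": 0, "z": 4, "spin": 0},
    {"x": 9, "y": 0, "z": 4, "spin": 0}
  ]
}}

```text
time: 25.9
position: [0.6164, 0.0357, 0.1323]
tool_rot: [0.093, 0.995, 0.028, 0.007]
ft_force: [5.6, -1.3, 1.6]
grip_width: 0.0009
```

```bash
python3 go.py .572 .046 .098 1.386
```

```text
t 25.9 p [0.6164 0.0357 0.1323] F [ 5.6 -1.3  1.6] w 0.0009 q [-0.15  0.62  1.55  0.07  0.96 -1.58] zax [ 0.018  0.054 -0.998] phi 1.3852
shift mm [45.8 -0.1 34. ]
spin -0.001
```

Call:
{"fn": "play_rows", "kwargs": {
  "commands": [
    {"x": 9, "y": 0, "z": 6, "spin": 0},
    {"x": 9, "y": 0, "z": 6, "spin": 0},
    {"x": 9, "y": 0, "z": 7, "spin": 0},
    {"x": 9, "y": 0, "z": 7, "spin": 0}
  ]
}}

```text
time: 26.3
position: [0.5951, 0.0407, 0.1145]
tool_rot: [0.093, 0.995, 0.026, 0.027]
ft_force: [3.4, -2.0, 3.3]
grip_width: 0.0004
```

```bash
python3 go.py .572 .046 .098 1.386
```

```text
t 26.3 p [0.5951 0.0407 0.1145] F [ 3.4 -2.   3.3] w 0.0004 q [-0.15  0.61  1.65  0.07  0.83 -1.58] zax [ 0.058  0.047 -0.997] phi 1.3858
shift mm [24.4  0.1 15.4]
spin -0.0
```

Call:
{"fn": "play_rows", "kwargs": {
  "commands": [
    {"x": 9, "y": 0, "z": 6, "spin": 0},
    {"x": 9, "y": 0, "z": 6, "spin": 0},
    {"x": 9, "y": 0, "z": 6, "spin": 0}
  ]
}}

```text
time: 26.6
position: [0.5782, 0.044, 0.1007]
tool_rot: [0.093, 0.995, 0.024, 0.04]
ft_force: [4.8, -2.0, 1.0]
grip_width: 0.0003
```

```bash
python3 go.py .572 .046 .098 1.386;  python3 - <<'E'
from h import *
c=cams.camera("scene"); crop(c,280,150,480,300,4,"a7.png")
E
```

```text
t 26.6 p [0.5782 0.044  0.1007] F [ 4.8 -2.   1. ] w 0.0003 q [-0.15  0.61  1.72  0.08  0.74 -1.59] zax [ 0.083  0.041 -0.996] phi 1.3872
shift mm [6.6 0.7 2.2]
spin 0.001
```

View pics/a7.png

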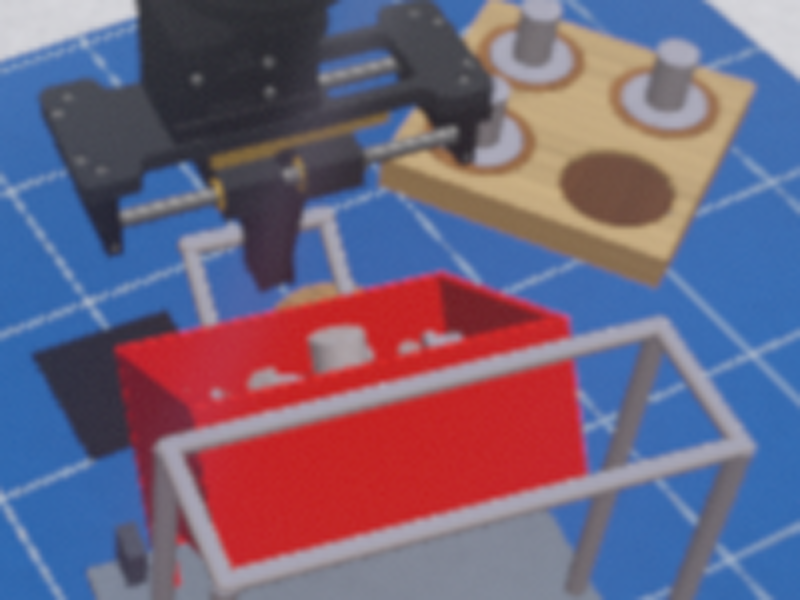

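Call:
{"fn": "play_rows", "kwargs": {
  "commands": [
    {"x": 9, "y": 0, "z": 6, "spin": 0},
    {"x": 9, "y": 0, "z": 5, "spin": 0}
  ]
}}

```text
time: 26.85
position: [0.5764, 0.0446, 0.0948]
tool_rot: [0.093, 0.994, 0.023, 0.059]
ft_force: [9.6, -2.9, 10.3]
grip_width: 0.0004
```

Call:
{"fn": "play_rows", "kwargs": {
  "commands": [
    {"x": 8, "y": 0, "z": 4, "spin": 0},
    {"x": 8, "y": 0, "z": 4, "spin": 0}
  ]
}}

```text
time: 27.05
position: [0.5775, 0.0446, 0.0932]
tool_rot: [0.093, 0.992, 0.021, 0.078]
ft_force: [7.2, -2.2, 7.5]
grip_width: 0.0003
```

```bash
cat > tilt.py <<'E'
from h import *
from scipy.optimize import minimize_scalar
Rk=np.array([.65693,.02871,-.18438])
def B(L,th,Rk=Rk): # bin local: x from front face, y, z above hinge
    L=np.atleast_2d(np.array(L,float)); c,s=np.cos(th),np.sin(th)
    return frame(*Rk,np.c_[L[:,0]*c-L[:,2]*s,L[:,1],.012+L[:,0]*s+L[:,2]*c])
def polys(th):
    y=.084
    return [(B([[0,-y,.105],[.13,-y,.105],[.13,y,.105],[0,y,.105],[0,-y,.105]],th),(255,255,0)),
     (B([[-.02,-.035,.14],[-.02,.035,.14]],th),(0,255,0)),(B([[.13,-y,.064],[.13,-y,.105],[.13,y,.105],[.13,y,.064]],th),(255,255,0)),]
if __name__=="__main__":
    import sys; th=float(sys.argv[1]); n=sys.argv[2]
    s=cams.camera("scene"); crop(s,280,150,480,300,4,n+"s.png",polys(th))
    t=cams.camera("top"); crop(t,230,100,390,240,4,n+"t.png",polys(th))
E
python3 go.py .572 .046 .098 1.386; python3 tilt.py .65 b1
```

```text
t 27.05 p [0.5775 0.0446 0.0932] F [ 7.2 -2.2  7.5] w 0.0003 q [-0.14  0.6   1.78  0.09  0.6  -1.59] zax [ 0.158  0.028 -0.987] phi 1.3873
shift mm [ 4.9  0.6 -5.6]
spin 0.001
```

View pics/b1s.png

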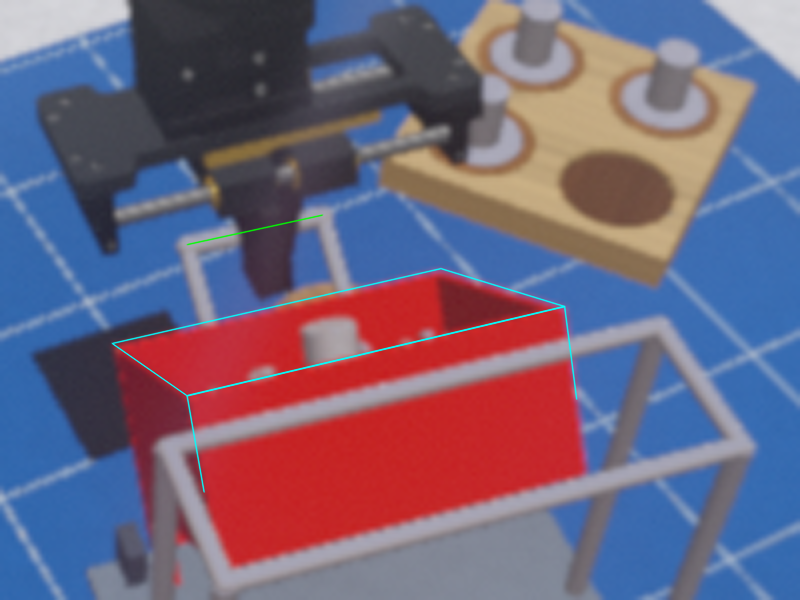

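Call:
{"fn": "play_rows", "kwargs": {
  "commands": [
    {"x": -2, "y": 0, "z": -6, "spin": 0},
    {"x": 0, "y": 0, "z": -10, "spin": 0},
    {"x": 0, "y": 0, "z": -12, "spin": 0},
    {"x": 0, "y": 0, "z": -12, "spin": 0},
    {"x": 0, "y": 0, "z": -12, "spin": 0},
    {"x": 0, "y": 0, "z": -12, "spin": 0},
    {"x": 0, "y": 0, "z": -12, "spin": 0},
    {"x": 0, "y": 0, "z": -12, "spin": 0}
  ]
}}

```text
time: 27.95
position: [0.5599, 0.0428, 0.1872]
tool_rot: [0.093, 0.993, 0.022, 0.074]
ft_force: [0.3, 1.1, 0.8]
grip_width: 0.0003
```

```bash
python3 go.py .572 .046 .2 1.386; python3 tilt.py .65 b2
```

```text
t 27.95 p [0.5599 0.0428 0.1872] F [0.3 1.1 0.8] w 0.0003 q [-0.15  0.43  1.75  0.07  0.81 -1.58] zax [ 0.151  0.029 -0.988] phi 1.3876
shift mm [-13.    6.  -10.7]
spin 0.002
```

View pics/b2s.png

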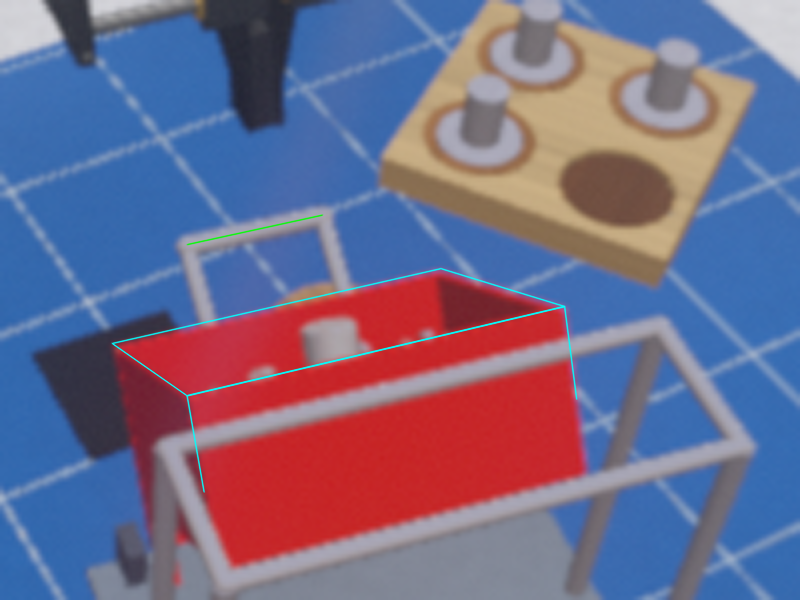

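View pics/b2t.png

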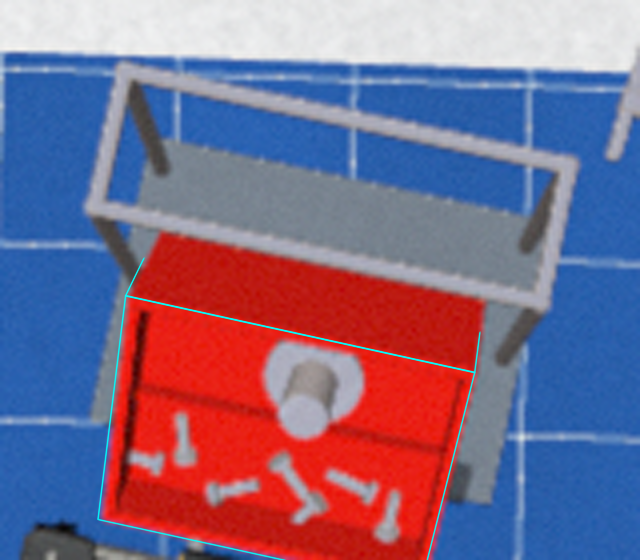

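The bin is at its stop: the 0.65 overlay matches in both views and the force rose. The fitting's boss top is at (303,417) in the top crop.

```bash
cat > ff.py <<'E'
from tilt import *
from scipy.optimize import least_squares
t=cams.camera("top"); s=cams.camera("scene")
obs=[(t,(np.array([303,417])+.5)/4-.5+[230,100],.112),(t,(np.array([313,375])+.5)/4-.5+[230,100],.076),(s,(np.array([330,328])+.5)/4-.5+[280,150],.112)]
for k in ([0],[0,2],[2]):
    f=lambda p:np.concatenate([(proj(obs[i][0],B([p[0],p[1],obs[i][2]],.65))-obs[i][1]).ravel() for i in k])
    o=least_squares(f,[.09,0]); print(k,o.x.round(4),o.fun.round(1),"grip30",B([*o.x,.100],.65).round(4))
    if k==[0]: p=o.x
def ring(r,z): 
    a=np.linspace(0,2*np.pi,40); return B(np.c_[p[0]+r*np.cos(a),p[1]+r*np.sin(a),0*a+z],.65)
P=polys(.65)+[(ring(.012,.112),(0,255,0)),(ring(.025,.076),(255,0,0))]
crop(t,260,150,350,240,7,"c1t.png",P); crop(s,320,200,430,290,7,"c1s.png",P)
E
python3 ff.py
```

```text
[0] [ 0.0899 -0.0092] [ 0. -0.] grip30 [[0.6661 0.0176 0.146 ]]
[0, 2] [ 0.0912 -0.0081] [-0.4 -0.7 -0.8 -1.2] grip30 [[0.6673 0.0185 0.1468]]
[2] [ 0.1014 -0.0104] [-0.  0.] grip30 [[0.6749 0.0148 0.153 ]]
```

View pics/c1t.png

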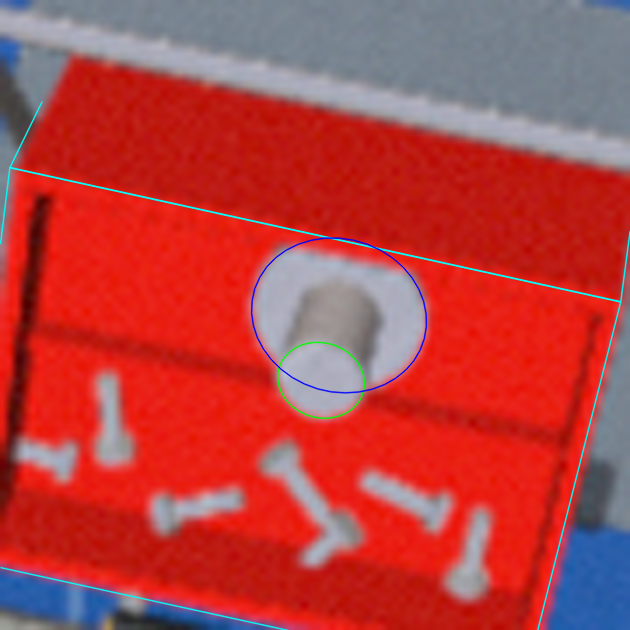

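View pics/c1s.png

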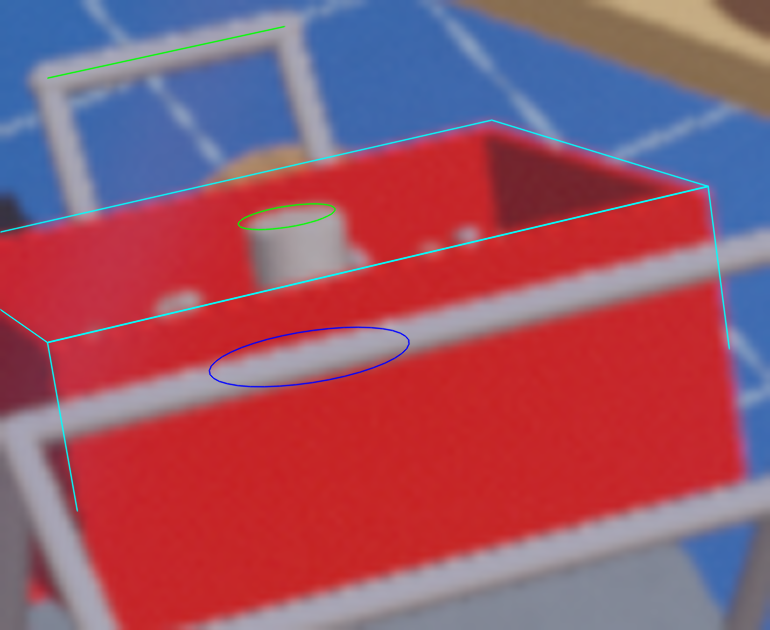

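```bash
python3 go.py .6565 .0155 .215 1.386
```

```text
t 28.15 p [0.5604 0.0428 0.1865] F [-0.9  0.3 -0.1] w 0.0004 q [-0.15  0.44  1.75  0.07  0.81 -1.58] zax [ 0.152  0.029 -0.988] phi 1.3875
shift mm [-102.6   -7.7  -14.4]
spin 0.002
```

Call:
{"fn": "play_rows", "kwargs": {
  "commands": [
    {"x": -8, "y": -1, "z": -10, "spin": 0},
    {"x": -12, "y": -1, "z": -10, "spin": 0},
    {"x": -14, "y": -1, "z": -2, "spin": 0},
    {"x": -14, "y": -1, "z": 0, "spin": 0},
    {"x": -14, "y": -1, "z": 0, "spin": 0},
    {"x": -14, "y": -1, "z": 0, "spin": 0},
    {"x": -10, "y": -1, "z": 0, "spin": 0},
    {"x": -5, "y": 0, "z": 0, "spin": 0}
  ],
  "grip": 0.75,
  "newtons": 15
}}

```text
time: 28.95
position: [0.642, 0.0181, 0.213]
tool_rot: [0.094, 0.993, 0.022, 0.065]
ft_force: [-0.7, -0.6, -0.5]
grip_width: 0.0564
```

```bash
python3 go.py .6698 .019 .128 1.386
```

```text
t 28.95 p [0.642  0.0181 0.213 ] F [-0.7 -0.6 -0.5] w 0.0564 q [-0.17  0.51  1.51  0.06  1.   -1.59] zax [ 0.134  0.032 -0.99 ] phi 1.3866
shift mm [-16.3   1.2  87.9]
spin 0.001
```

Call:
{"fn": "play_rows", "kwargs": {
  "commands": [
    {"x": -8, "y": 0, "z": 5, "spin": 0},
    {"x": -8, "y": 0, "z": 10, "spin": 0},
    {"x": 0, "y": 0, "z": 12, "spin": 0},
    {"x": 0, "y": 0, "z": 10, "spin": 0},
    {"x": 0, "y": 0, "z": 5, "spin": 0},
    {"x": 0, "y": 0, "z": 0, "spin": 0}
  ]
}}

```text
time: 29.55
position: [0.6623, 0.017, 0.1666]
tool_rot: [0.093, 0.993, 0.023, 0.062]
ft_force: [-0.3, 1.0, 0.2]
grip_width: 0.0653
```

```bash
python3 go.py .6698 .019 .128 1.386; python3 - <<'E'
from h import *
s=cams.camera("scene"); crop(s,320,160,430,290,5,"d1.png")
E
```

```text
t 29.55 p [0.6623 0.017  0.1666] F [-0.3  1.   0.2] w 0.0653 q [-0.17  0.59  1.49  0.07  0.94 -1.59] zax [ 0.127  0.033 -0.991] phi 1.3865
shift mm [-2.4  1.1 39.3]
spin 0.0
```

View pics/d1.png

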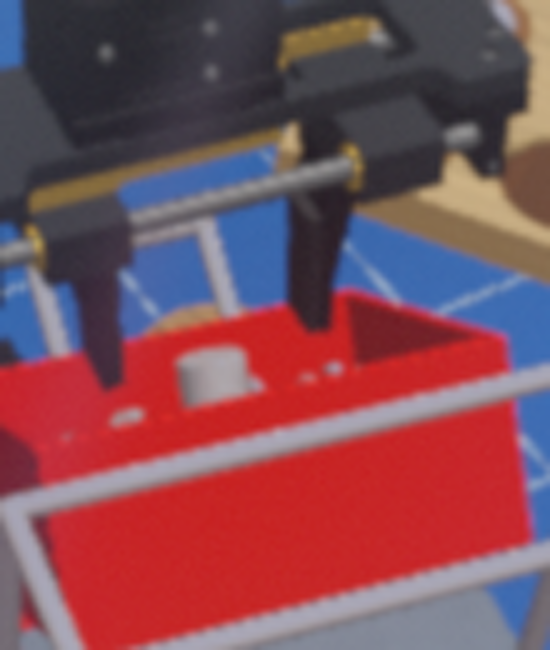

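Call:
{"fn": "play_rows", "kwargs": {
  "commands": [
    {"x": -1, "y": 1, "z": 8, "spin": 0},
    {"x": -1, "y": 0, "z": 10, "spin": 0},
    {"x": 0, "y": 0, "z": 10, "spin": 0},
    {"x": 0, "y": 0, "z": 6, "spin": 0},
    {"x": 0, "y": 0, "z": 2, "spin": 0},
    {"x": 0, "y": 0, "z": 0, "spin": 0}
  ]
}}

```text
time: 30.2
position: [0.6698, 0.0191, 0.1292]
tool_rot: [0.093, 0.993, 0.023, 0.063]
ft_force: [-1.2, -0.0, 0.4]
grip_width: 0.0657
```

```bash
python3 go.py .6698 .019 .128 1.386
```

```text
t 30.2 p [0.6698 0.0191 0.1292] F [-1.2 -0.   0.4] w 0.0657 q [-0.16  0.65  1.5   0.07  0.87 -1.59] zax [ 0.128  0.033 -0.991] phi 1.3869
shift mm [ 0.1 -0.2  1.2]
spin 0.001
```

Now I close on the boss.

Call:
{"fn": "play_rows", "kwargs": {
  "commands": [
    {"x": 0, "y": 0, "z": 0, "spin": 0},
    {"x": 0, "y": 0, "z": 0, "spin": 0},
    {"x": 0, "y": 0, "z": 0, "spin": 0},
    {"x": 0, "y": 0, "z": 0, "spin": 0},
    {"x": 0, "y": 0, "z": 0, "spin": 0},
    {"x": 0, "y": 0, "z": 0, "spin": 0},
    {"x": 0, "y": 0, "z": 0, "spin": 0},
    {"x": 0, "y": 0, "z": 0, "spin": 0}
  ],
  "grip": 0.1,
  "newtons": 20
}}

```text
time: 31.0
position: [0.6703, 0.0188, 0.1309]
tool_rot: [0.093, 0.993, 0.022, 0.064]
ft_force: [0.1, -0.2, -0.9]
grip_width: 0.023
```

```bash
python3 go.py
```

```text
t 31.0 p [0.6703 0.0188 0.1309] F [ 0.1 -0.2 -0.9] w 0.023 q [-0.16  0.65  1.5   0.07  0.87 -1.59] zax [ 0.131  0.033 -0.991] phi 1.3868
```

Call:
{"fn": "play_rows", "kwargs": {
  "commands": [
    {"x": 3, "y": 0, "z": -5, "spin": 0},
    {"x": 5, "y": 0, "z": -8, "spin": 0},
    {"x": 5, "y": 0, "z": -8, "spin": 0},
    {"x": 5, "y": 0, "z": -8, "spin": 0},
    {"x": 5, "y": 0, "z": -8, "spin": 0},
    {"x": 3, "y": 0, "z": -8, "spin": 0},
    {"x": 0, "y": 0, "z": -10, "spin": 0},
    {"x": 0, "y": 0, "z": -10, "spin": 0}
  ]
}}

```text
time: 31.8
position: [0.6319, 0.0223, 0.1962]
tool_rot: [0.093, 0.993, 0.023, 0.062]
ft_force: [0.6, -0.2, -1.7]
grip_width: 0.023
```

```bash
python3 go.py .53 .29 .14; python3 - <<'E'
from h import *
s=cams.camera("scene"); crop(s,280,110,480,290,4,"d2.png")
E
```

```text
t 31.8 p [0.6319 0.0223 0.1962] F [ 0.6 -0.2 -1.7] w 0.023 q [-0.17  0.52  1.55  0.07  0.96 -1.59] zax [ 0.128  0.033 -0.991] phi 1.387
shift mm [156.4 241.   51.6]
```

View pics/d2.png

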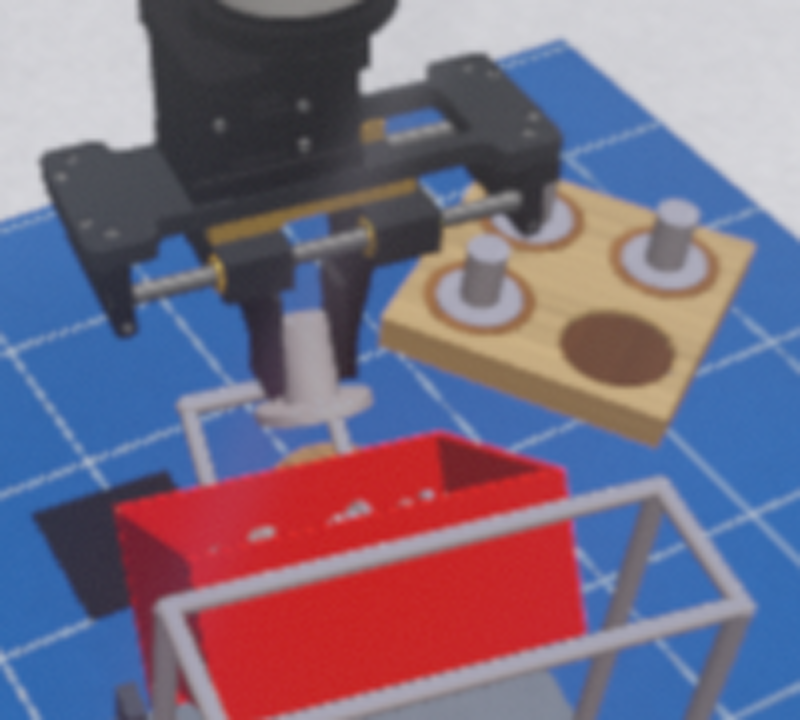

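Call:
{"fn": "play_rows", "kwargs": {
  "commands": [
    {"x": 4, "y": 6, "z": 0, "spin": 0},
    {"x": 7, "y": 12, "z": 0, "spin": 0},
    {"x": 7, "y": 14, "z": 1, "spin": 0},
    {"x": 7, "y": 14, "z": 2, "spin": 0},
    {"x": 7, "y": 14, "z": 2, "spin": 0},
    {"x": 7, "y": 14, "z": 3, "spin": 0},
    {"x": 7, "y": 14, "z": 3, "spin": 0},
    {"x": 7, "y": 14, "z": 3, "spin": 0}
  ]
}}

```text
time: 32.65
position: [0.5977, 0.143, 0.1813]
tool_rot: [0.093, 0.993, 0.023, 0.063]
ft_force: [0.7, 0.4, 0.0]
grip_width: 0.0228
```

```bash
python3 go.py .5284 .2996 .12 1.387
```

```text
t 32.65 p [0.5977 0.143  0.1813] F [0.7 0.4 0. ] w 0.0228 q [ 0.04  0.51  1.61  0.04  0.89 -1.37] zax [ 0.129  0.034 -0.991] phi 1.3875
shift mm [104.3 137.6  57.1]
spin 0.001
```

Call:
{"fn": "play_rows", "kwargs": {
  "commands": [
    {"x": 10, "y": 14, "z": 4, "spin": 0},
    {"x": 11, "y": 14, "z": 5, "spin": 0},
    {"x": 11, "y": 14, "z": 5, "spin": 0},
    {"x": 11, "y": 14, "z": 5, "spin": 0},
    {"x": 11, "y": 14, "z": 5, "spin": 0},
    {"x": 11, "y": 14, "z": 5, "spin": 0},
    {"x": 11, "y": 14, "z": 5, "spin": 0},
    {"x": 11, "y": 14, "z": 5, "spin": 0}
  ]
}}

```text
time: 33.45
position: [0.5261, 0.2868, 0.1321]
tool_rot: [0.089, 0.994, 0.023, 0.058]
ft_force: [0.3, -0.5, -0.9]
grip_width: 0.0229
```

```bash
python3 go.py .5284 .2996 .1 1.387
```

```text
t 33.45 p [0.5261 0.2868 0.1321] F [ 0.3 -0.5 -0.9] w 0.0229 q [ 0.31  0.57  1.68 -0.    0.77 -1.08] zax [ 0.119  0.035 -0.992] phi 1.3963
shift mm [ 3.6 11.2 32.6]
spin 0.009
```

Call:
{"fn": "play_rows", "kwargs": {
  "commands": [
    {"x": 4, "y": 4, "z": 4, "spin": 0.005},
    {"x": 4, "y": 4, "z": 8, "spin": 0},
    {"x": 3, "y": 2, "z": 10, "spin": 0},
    {"x": 0, "y": 0, "z": 10, "spin": 0},
    {"x": 0, "y": 0, "z": 10, "spin": 0},
    {"x": 0, "y": 0, "z": 10, "spin": 0},
    {"x": 0, "y": 0, "z": 4, "spin": 0},
    {"x": 0, "y": 0, "z": 0, "spin": 0}
  ]
}}

```text
time: 34.25
position: [0.5204, 0.303, 0.0682]
tool_rot: [0.09, 0.994, 0.022, 0.055]
ft_force: [-0.1, -0.6, -0.0]
grip_width: 0.0233
```

```bash
python3 go.py .5284 .2996 .043 1.387;  python3 - <<'E'
from h import *
s=cams.camera("scene"); crop(s,360,100,490,240,5,"d3.png",[(circ(.5475,.295,.024,.033),(0,255,0))])
t=cams.camera("top"); crop(t,110,220,240,345,5,"d3t.png")
E
```

```text
t 34.25 p [0.5204 0.303  0.0682] F [-0.1 -0.6 -0. ] w 0.0233 q [ 0.35  0.68  1.7  -0.01  0.65 -1.04] zax [ 0.114  0.034 -0.993] phi 1.394
shift mm [-5.7 -3.3 25.8]
spin 0.007
```

View pics/d3.png

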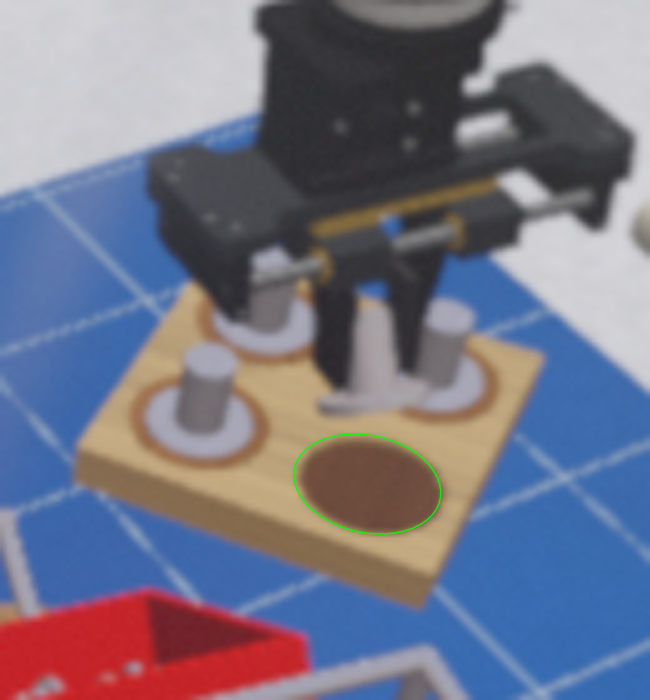

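View pics/d3t.png

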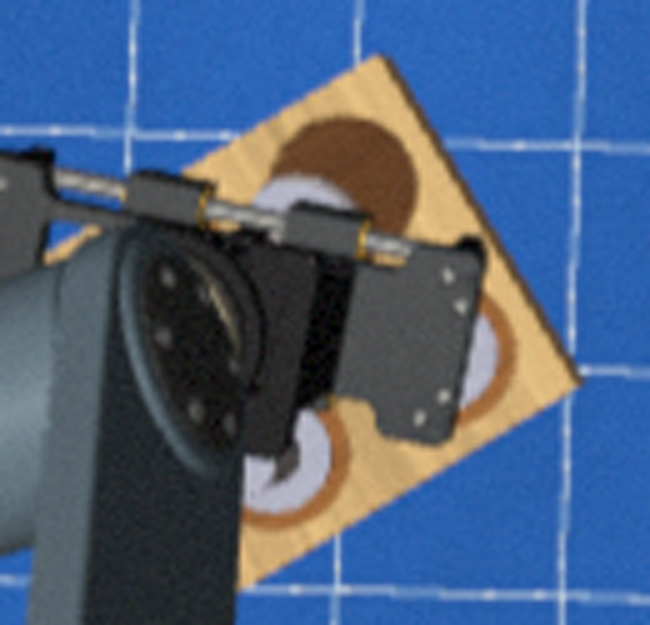

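Call:
{"fn": "play_rows", "kwargs": {
  "commands": [
    {"x": -3, "y": -2, "z": 6, "spin": 0.005},
    {"x": -3, "y": -2, "z": 6, "spin": 0},
    {"x": 0, "y": 0, "z": 6, "spin": 0},
    {"x": 0, "y": 0, "z": 4, "spin": 0},
    {"x": 0, "y": 0, "z": 0, "spin": 0}
  ]
}}

```text
time: 34.85
position: [0.5305, 0.2986, 0.0472]
tool_rot: [0.092, 0.994, 0.023, 0.057]
ft_force: [0.6, -1.3, -0.1]
grip_width: 0.0229
```

```bash
python3 go.py .5284 .2996 .043 1.387
```

```text
t 34.85 p [0.5305 0.2986 0.0472] F [ 0.6 -1.3 -0.1] w 0.0229 q [ 0.33  0.71  1.7  -0.01  0.61 -1.05] zax [ 0.118  0.035 -0.992] phi 1.3884
shift mm [2.7 0.3 4. ]
spin 0.001
```

Call:
{"fn": "play_rows", "kwargs": {
  "commands": [
    {"x": 2, "y": 0, "z": 2, "spin": 0},
    {"x": 0, "y": 0, "z": 2, "spin": 0},
    {"x": 0, "y": 0, "z": 1, "spin": 0},
    {"x": 0, "y": 0, "z": 0, "spin": 0}
  ]
}}

```text
time: 35.25
position: [0.5291, 0.2995, 0.0421]
tool_rot: [0.092, 0.994, 0.023, 0.058]
ft_force: [-0.3, -0.5, 0.5]
grip_width: 0.0226
```

```bash
python3 go.py .5284 .2996 .043 1.387
```

```text
t 35.25 p [0.5291 0.2995 0.0421] F [-0.3 -0.5  0.5] w 0.0226 q [ 0.33  0.72  1.7  -0.01  0.59 -1.04] zax [ 0.119  0.035 -0.992] phi 1.3891
shift mm [ 0.6  0.1 -1. ]
spin 0.002
```

Call:
{"fn": "play_rows", "kwargs": {
  "commands": [
    {"x": 0, "y": 0, "z": 2, "spin": 0},
    {"x": 0, "y": 0, "z": 1.5, "spin": 0},
    {"x": 0, "y": 0, "z": 1.5, "spin": 0}
  ]
}}

```text
time: 35.55
position: [0.5304, 0.2995, 0.0411]
tool_rot: [0.092, 0.994, 0.023, 0.059]
ft_force: [-3.0, -2.3, 9.8]
grip_width: 0.0229
```

```bash
python3 go.py .5284 .2996 .043 1.387;  python3 - <<'E'
from h import *
s=cams.camera("scene"); crop(s,360,100,490,240,5,"d4.png",[(circ(.5475,.295,.024,.033),(0,255,0))])
E
```

```text
t 35.55 p [0.5304 0.2995 0.0411] F [-3.  -2.3  9.8] w 0.0229 q [ 0.33  0.72  1.7  -0.01  0.59 -1.04] zax [ 0.121  0.035 -0.992] phi 1.3902
shift mm [ 1.7 -0.1 -2.1]
spin 0.003
```

View pics/d4.png

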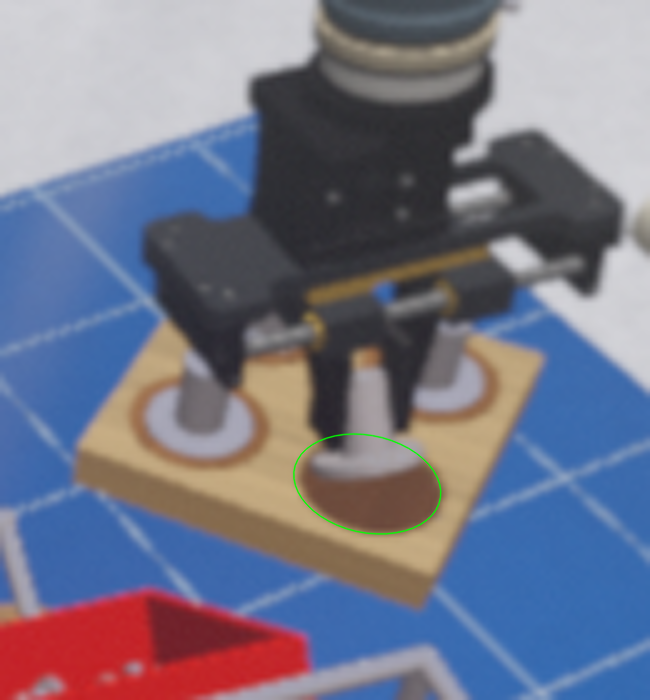

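Call:
{"fn": "play_rows", "kwargs": {
  "commands": [
    {"x": 0, "y": 0, "z": 0, "spin": 0},
    {"x": -3.5, "y": 0, "z": 1, "spin": 0},
    {"x": -3.5, "y": 0, "z": 1, "spin": 0},
    {"x": -4, "y": 0, "z": 2, "spin": 0}
  ],
  "newtons": 5
}}

```text
time: 36.0
position: [0.5412, 0.2979, 0.039]
tool_rot: [0.091, 0.994, 0.023, 0.059]
ft_force: [-0.6, -0.7, 0.1]
grip_width: 0.023
```

```bash
python3 go.py;  python3 - <<'E'
from h import *
s=cams.camera("scene"); crop(s,360,100,490,240,5,"d5.png",[(circ(.5475,.295,.024,.033),(0,255,0))])
E
```

```text
t 36.0 p [0.5412 0.2979 0.039 ] F [-0.6 -0.7  0.1] w 0.023 q [ 0.32  0.73  1.68 -0.01  0.6  -1.06] zax [ 0.121  0.036 -0.992] phi 1.3905
```

View pics/d5.png

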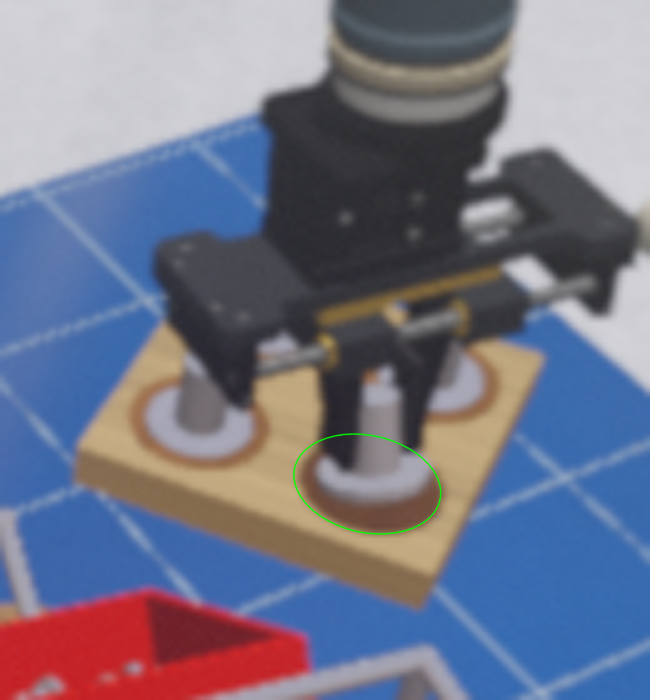

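Pivoting is working: the boss is now closer to upright. I continue the arc.

Call:
{"fn": "play_rows", "kwargs": {
  "commands": [
    {"x": -4, "y": 0, "z": 3, "spin": 0},
    {"x": -3.5, "y": 0, "z": 3, "spin": 0},
    {"x": -3, "y": 0, "z": 3, "spin": 0},
    {"x": -2, "y": 0, "z": 3, "spin": 0}
  ]
}}

```text
time: 36.45
position: [0.5575, 0.2962, 0.0281]
tool_rot: [0.092, 0.994, 0.024, 0.059]
ft_force: [-3.1, -1.0, 6.6]
grip_width: 0.024
```

```bash
python3 go.py;  python3 - <<'E'
from h import *
s=cams.camera("scene"); crop(s,360,100,490,240,5,"d6.png",[(circ(.5475,.295,.024,.033),(0,255,0))])
E
```

```text
t 36.45 p [0.5575 0.2962 0.0281] F [-3.1 -1.   6.6] w 0.024 q [ 0.31  0.76  1.65 -0.    0.6  -1.07] zax [ 0.122  0.037 -0.992] phi 1.3899
```

View pics/d6.png

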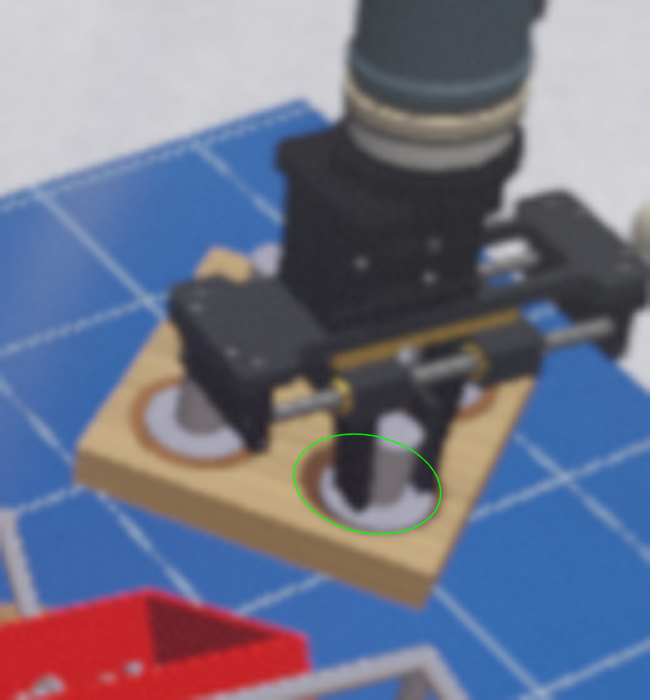

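Call:
{"fn": "play_rows", "kwargs": {
  "commands": [
    {"x": 3, "y": 0, "z": 0, "spin": 0},
    {"x": 3, "y": 0, "z": 0, "spin": 0},
    {"x": 2, "y": 0, "z": 0, "spin": 0},
    {"x": 0, "y": 0, "z": 0, "spin": 0}
  ]
}}

```text
time: 36.9
position: [0.5547, 0.2977, 0.0281]
tool_rot: [0.091, 0.993, 0.025, 0.064]
ft_force: [-0.6, -0.8, 2.2]
grip_width: 0.0237
```

Call:
{"fn": "play_rows", "kwargs": {
  "commands": [
    {"x": 0, "y": 0, "z": 0, "spin": 0},
    {"x": 0, "y": 0, "z": 0, "spin": 0},
    {"x": 0, "y": 0, "z": 0, "spin": 0},
    {"x": 0, "y": 0, "z": 0, "spin": 0},
    {"x": 0, "y": 0, "z": 0, "spin": 0}
  ],
  "grip": 0.6
}}

```text
time: 37.4
position: [0.5533, 0.2989, 0.0276]
tool_rot: [0.092, 0.993, 0.026, 0.063]
ft_force: [0.3, -0.4, 0.8]
grip_width: 0.0502
```

```bash
python3 go.py;  python3 - <<'E'
from h import *
s=cams.camera("scene"); crop(s,360,100,490,240,5,"d7.png",[(circ(.5475,.295,.024,.033),(0,255,0))])
E
```

```text
t 37.4 p [0.5533 0.2989 0.0276] F [ 0.3 -0.4  0.8] w 0.0502 q [ 0.32  0.76  1.66 -0.01  0.58 -1.06] zax [ 0.13   0.039 -0.991] phi 1.39
```

View pics/d7.png

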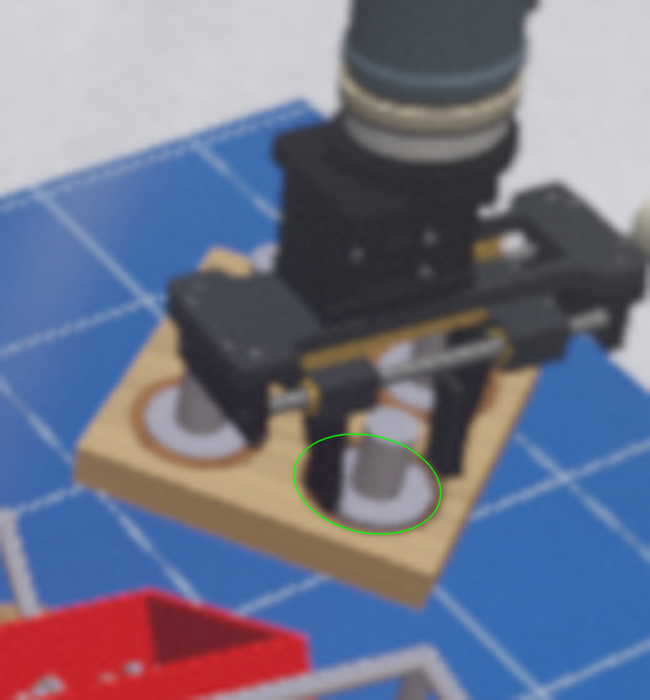

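Released. I raise the hand along its own axis, clear of the boss, and look.

Call:
{"fn": "play_rows", "kwargs": {
  "commands": [
    {"x": 0, "y": 0, "z": -6, "spin": 0},
    {"x": 0, "y": 0, "z": -10, "spin": 0},
    {"x": 0, "y": 0, "z": -12, "spin": 0},
    {"x": 0, "y": 0, "z": -12, "spin": 0},
    {"x": 0, "y": 0, "z": -12, "spin": 0},
    {"x": 0, "y": 0, "z": -12, "spin": 0},
    {"x": 0, "y": 0, "z": -12, "spin": 0},
    {"x": 0, "y": 0, "z": -12, "spin": 0}
  ]
}}

```text
time: 38.25
position: [0.5387, 0.2938, 0.1207]
tool_rot: [0.092, 0.994, 0.024, 0.06]
ft_force: [-0.1, 0.8, 0.2]
grip_width: 0.0524
```

Call:
{"fn": "play_rows", "kwargs": {
  "commands": [
    {"x": 3, "y": -8, "z": -4, "spin": 0},
    {"x": 5, "y": -14, "z": 0, "spin": 0},
    {"x": 5, "y": -14, "z": 0, "spin": 0},
    {"x": 5, "y": -14, "z": 0, "spin": 0},
    {"x": 5, "y": -14, "z": 0, "spin": 0},
    {"x": 5, "y": -14, "z": 0, "spin": 0},
    {"x": 5, "y": -14, "z": 0, "spin": 0},
    {"x": 4, "y": -14, "z": 0, "spin": 0}
  ],
  "grip": 0
}}

```text
time: 39.05
position: [0.4795, 0.1919, 0.1178]
tool_rot: [0.09, 0.994, 0.025, 0.062]
ft_force: [-0.1, -0.8, -0.0]
grip_width: 0.0018
```

```bash
python3 go.py .52 .056 .14;  python3 - <<'E'
from h import *
P=[(circ(.5475,.295,.024,.033),(0,255,0))]
s=cams.camera("scene"); crop(s,360,100,490,240,5,"d8.png",P)
t=cams.camera("top"); crop(t,110,220,240,345,5,"d8t.png",P)
E
```

```text
t 39.05 p [0.4795 0.1919 0.1178] F [-0.1 -0.8 -0. ] w 0.0018 q [ 0.15  0.51  1.9   0.03  0.6  -1.26] zax [ 0.127  0.038 -0.991] phi 1.3928
shift mm [ -67. -125.  -22.]
```

View pics/d8.png

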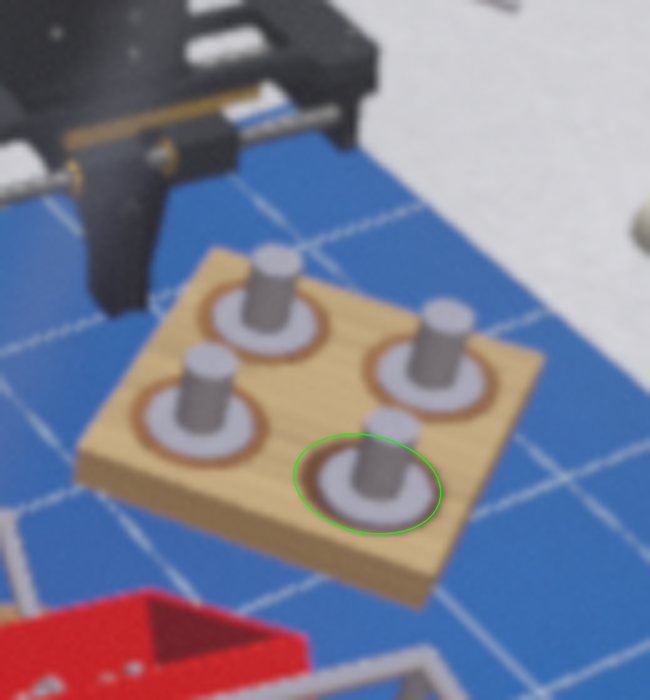

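View pics/d8t.png

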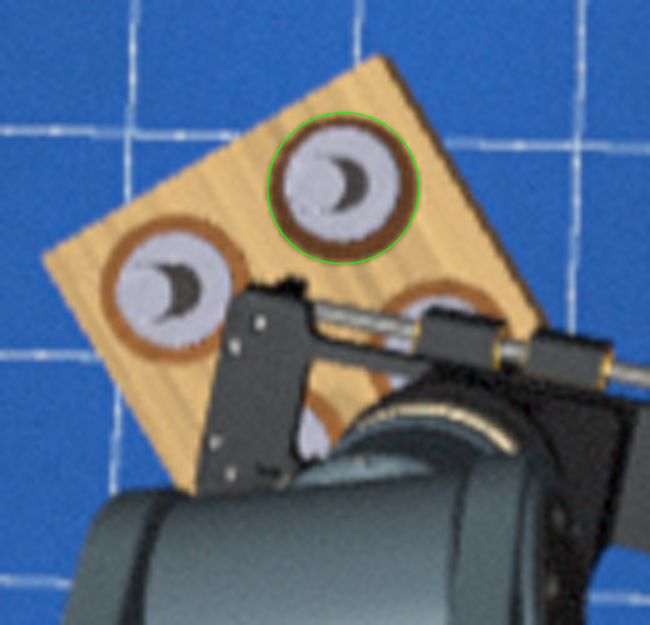

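The fitting is seated flat in the recess: its flange ring is inside the recess outline in both views, and level with the other three. Next I go in front of the handle bar and push the bin back.

```bash
python3 go.py .522 .054 .115 1.386
```

```text
t 39.15 p [0.4785 0.1913 0.1175] F [-0.2 -0.2 -0.5] w 0.0007 q [ 0.15  0.51  1.9   0.03  0.6  -1.26] zax [ 0.125  0.037 -0.991] phi 1.3908
shift mm [ -67.5 -127.2    2.8]
spin 0.005
```

Call:
{"fn": "play_rows", "kwargs": {
  "commands": [
    {"x": -3, "y": -8, "z": -1, "spin": 0},
    {"x": -6, "y": -14, "z": -1, "spin": 0},
    {"x": -7, "y": -15, "z": -1, "spin": 0},
    {"x": -7, "y": -15, "z": -1, "spin": 0},
    {"x": -7, "y": -15, "z": -1, "spin": 0},
    {"x": -7, "y": -15, "z": -1, "spin": 0},
    {"x": -7, "y": -15, "z": 0, "spin": 0},
    {"x": -5, "y": -10, "z": 0, "spin": 0}
  ]
}}

```text
time: 39.95
position: [0.5122, 0.0737, 0.1249]
tool_rot: [0.088, 0.994, 0.025, 0.064]
ft_force: [-0.6, 0.1, -0.3]
grip_width: 0.0002
```

```bash
python3 go.py .530 .052 .096 1.386
```

```text
t 39.95 p [0.5122 0.0737 0.1249] F [-0.6  0.1 -0.3] w 0.0002 q [-0.1   0.49  1.9   0.09  0.62 -1.57] zax [ 0.132  0.038 -0.991] phi 1.397
shift mm [-17.7 -20.   30.1]
spin 0.011
```

Call:
{"fn": "play_rows", "kwargs": {
  "commands": [
    {"x": -3, "y": -7, "z": 8, "spin": 0.01},
    {"x": -5, "y": -7, "z": 10, "spin": 0},
    {"x": -5, "y": -5, "z": 8, "spin": 0},
    {"x": -4, "y": -2, "z": 4, "spin": 0},
    {"x": 0, "y": 0, "z": 0, "spin": 0}
  ]
}}

```text
time: 40.45
position: [0.5315, 0.0488, 0.0929]
tool_rot: [0.094, 0.993, 0.025, 0.064]
ft_force: [1.2, 0.0, -0.4]
grip_width: 0.0006
```

```bash
python3 go.py .54 .052 .096 1.386;  python3 - <<'E'
from h import *
s=cams.camera("scene"); crop(s,280,130,440,280,4,"e1.png")
E
```

```text
t 40.45 p [0.5315 0.0488 0.0929] F [ 1.2  0.  -0.4] w 0.0006 q [-0.15  0.57  1.88  0.11  0.57 -1.62] zax [ 0.132  0.038 -0.991] phi 1.3852
shift mm [-8.1  4.9 -1.8]
spin -0.001
```

View pics/e1.png

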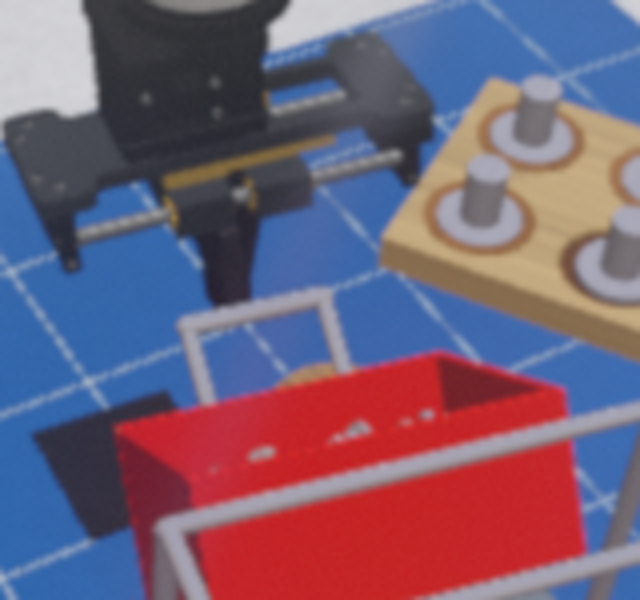

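Call:
{"fn": "play_rows", "kwargs": {
  "commands": [
    {"x": -8, "y": 3, "z": 0, "spin": 0},
    {"x": -8.8, "y": 1, "z": -5, "spin": 0},
    {"x": -8.8, "y": 0, "z": -5, "spin": 0},
    {"x": -8.8, "y": 0, "z": -5, "spin": 0}
  ]
}}

```text
time: 40.9
position: [0.5579, 0.0484, 0.1114]
tool_rot: [0.093, 0.994, 0.026, 0.056]
ft_force: [-2.6, 0.3, -1.9]
grip_width: -0.0001
```

```bash
python3 go.py .644 .031 .138 1.386
```

```text
t 40.9 p [0.5579 0.0484 0.1114] F [-2.6  0.3 -1.9] w -0.0001 q [-0.14  0.56  1.79  0.09  0.68 -1.6 ] zax [ 0.115  0.041 -0.992] phi 1.388
shift mm [-90.1   0.2 -17.1]
spin 0.002
```

Call:
{"fn": "play_rows", "kwargs": {
  "commands": [
    {"x": -9, "y": 0, "z": -4.5, "spin": 0},
    {"x": -9.5, "y": 0, "z": -4.5, "spin": 0},
    {"x": -9.5, "y": 0, "z": -4, "spin": 0},
    {"x": -9.5, "y": 0, "z": -3.5, "spin": 0}
  ]
}}

```text
time: 41.3
position: [0.591, 0.0423, 0.1335]
tool_rot: [0.092, 0.994, 0.026, 0.051]
ft_force: [-2.0, 1.1, -1.6]
grip_width: 0.0007
```

```bash
python3 go.py .623 .035 .138 1.386
```

```text
t 41.3 p [0.591  0.0423 0.1335] F [-2.   1.1 -1.6] w 0.0007 q [-0.15  0.56  1.68  0.08  0.8  -1.59] zax [ 0.107  0.043 -0.993] phi 1.39
shift mm [-33.1  -1.1  -1.4]
spin 0.004
```

Call:
{"fn": "play_rows", "kwargs": {
  "commands": [
    {"x": -9, "y": 0, "z": 0, "spin": 0},
    {"x": -9, "y": 0, "z": 0, "spin": 0},
    {"x": -9, "y": 0, "z": 0.5, "spin": 0}
  ]
}}

```text
time: 41.6
position: [0.6206, 0.037, 0.138]
tool_rot: [0.091, 0.994, 0.026, 0.053]
ft_force: [-1.3, 0.0, 0.8]
grip_width: 0.0005
```

```bash
python3 go.py .623 .035 .138 1.386;  python3 tilt.py 0 e2
```

```text
t 41.6 p [0.6206 0.037  0.138 ] F [-1.3  0.   0.8] w 0.0005 q [-0.15  0.59  1.61  0.08  0.84 -1.59] zax [ 0.11   0.043 -0.993] phi 1.3904
shift mm [-2.7 -1.6  0.2]
spin 0.004
```

View pics/e2s.png

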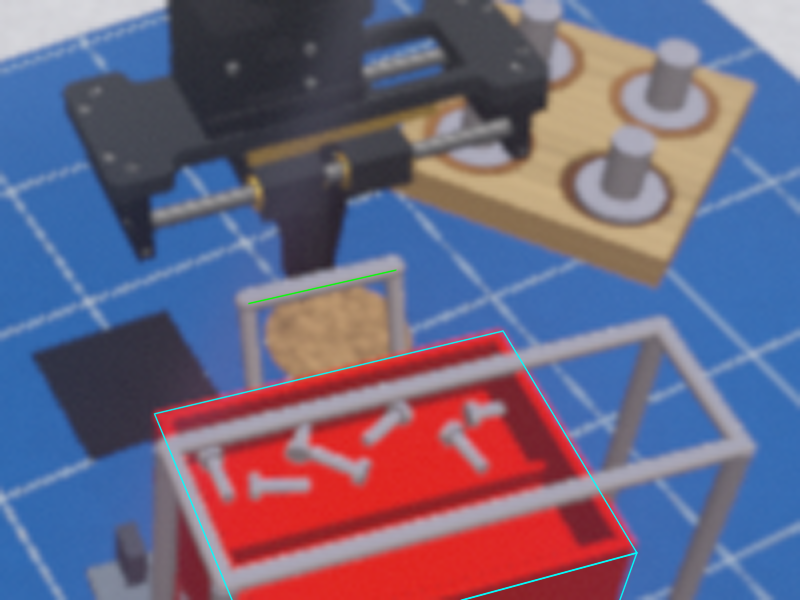

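Call:
{"fn": "play_rows", "kwargs": {
  "commands": [
    {"x": -7, "y": 0, "z": 0.5, "spin": 0},
    {"x": -6, "y": 0, "z": 0.5, "spin": 0}
  ]
}}

```text
time: 41.9
position: [0.6245, 0.0364, 0.1363]
tool_rot: [0.091, 0.995, 0.027, 0.041]
ft_force: [-14.5, 1.1, 11.5]
grip_width: 0.0003
```

Call:
{"fn": "play_rows", "kwargs": {
  "commands": [
    {"x": -6, "y": 0, "z": 0.5, "spin": 0},
    {"x": -6, "y": 0, "z": 0.5, "spin": 0}
  ]
}}

```text
time: 42.1
position: [0.6241, 0.0367, 0.1344]
tool_rot: [0.09, 0.995, 0.028, 0.027]
ft_force: [-12.3, 1.3, 10.2]
grip_width: 0.0003
```

```bash
python3 go.py .623 .035 .138 1.386;  python3 tilt.py 0 e3
```

```text
t 42.1 p [0.6241 0.0367 0.1344] F [-12.3   1.3  10.2] w 0.0003 q [-0.15  0.61  1.56  0.07  0.92 -1.58] zax [ 0.058  0.051 -0.997] phi 1.3916
shift mm [ 0.6 -1.7 -3.7]
spin 0.006
```

View pics/e3s.png

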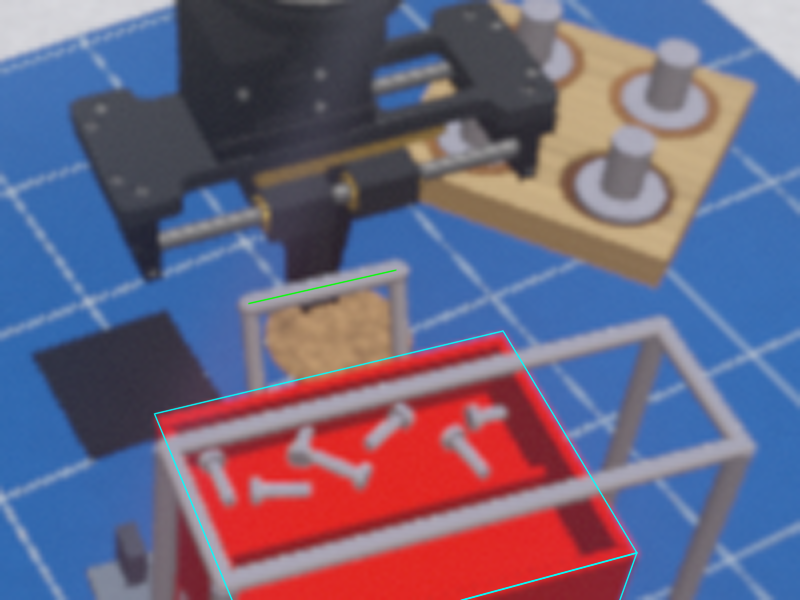

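Call:
{"fn": "play_rows", "kwargs": {
  "commands": [
    {"x": -6, "y": 0, "z": 0, "spin": 0},
    {"x": -6, "y": 0, "z": 0, "spin": 0}
  ]
}}

```text
time: 42.4
position: [0.6237, 0.0369, 0.1337]
tool_rot: [0.089, 0.996, 0.029, 0.013]
ft_force: [-12.6, 1.3, 10.7]
grip_width: 0.0002
```

```bash
python3 go.py .5 .04 .16
```

```text
t 42.4 p [0.6237 0.0369 0.1337] F [-12.6   1.3  10.7] w 0.0002 q [-0.15  0.62  1.54  0.07  0.96 -1.58] zax [ 0.03   0.055 -0.998] phi 1.3926
shift mm [121.7 -17.3 -29.8]
```

Call:
{"fn": "play_rows", "kwargs": {
  "commands": [
    {"x": 4, "y": 0, "z": 0, "spin": 0},
    {"x": 8, "y": 0, "z": -2, "spin": 0},
    {"x": 10, "y": -2, "z": -6, "spin": 0},
    {"x": 10, "y": -6, "z": -10, "spin": 0},
    {"x": 10, "y": -8, "z": -10, "spin": 0},
    {"x": 10, "y": -10, "z": -10, "spin": 0},
    {"x": 8, "y": -12, "z": -8, "spin": 0},
    {"x": 4, "y": -14, "z": -8, "spin": 0}
  ]
}}

```text
time: 43.2
position: [0.5456, -0.0085, 0.187]
tool_rot: [0.088, 0.996, 0.028, 0.015]
ft_force: [0.6, 0.6, 0.2]
grip_width: 0.0009
```

```bash
python3 go.py .566 -.310 .18 1.41; python3 tilt.py 0 e4; python3 - <<'E'
from h import *
s=cams.camera("scene"); t=cams.camera("top"); crop(t,390,200,510,350,4,"e5t.png"); crop(s,110,200,260,370,4,"e5s.png")
print(nets.outline_of(t,"tin")[0]["pixel"],nets.outline_of(t,"bottle")[0]["pixel"])
E
```

```text
t 43.2 p [ 0.5456 -0.0085  0.187 ] F [0.6 0.6 0.2] w 0.0009 q [-0.26  0.46  1.7   0.07  0.97 -1.69] zax [ 0.035  0.054 -0.998] phi 1.3946
shift mm [ -73.1 -293.2   -8.4]
spin -0.015
[456.9, 257.7] [445.5, 304.8]
```

View pics/e4s.png

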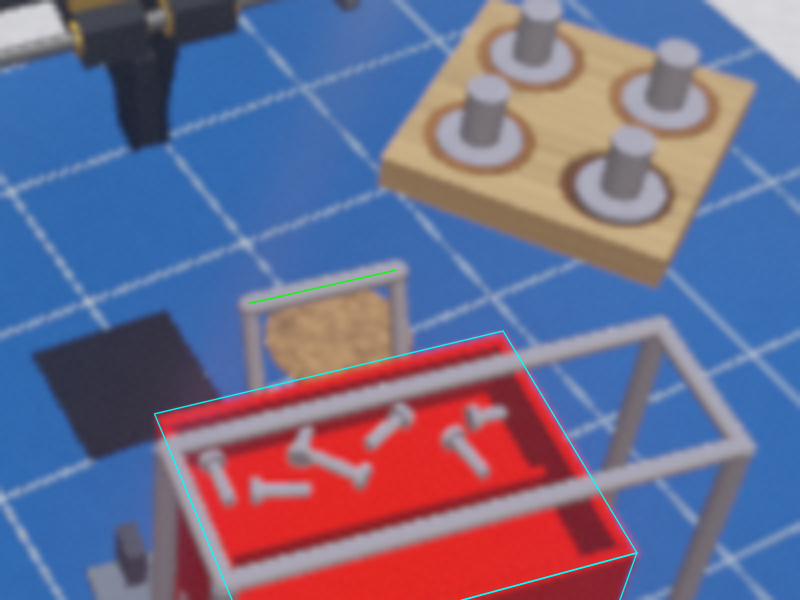

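View pics/e5t.png

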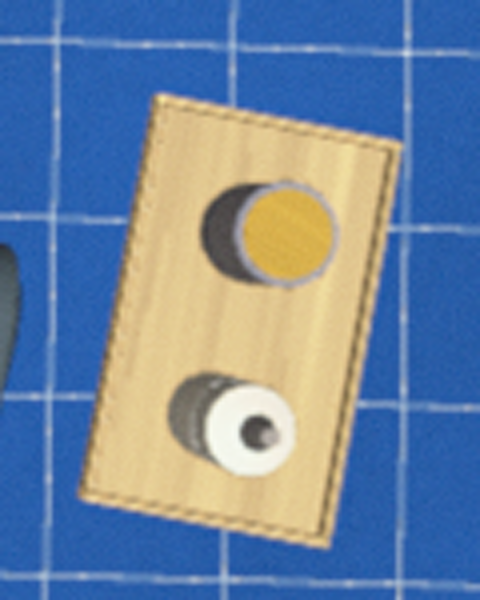

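View pics/e5s.png

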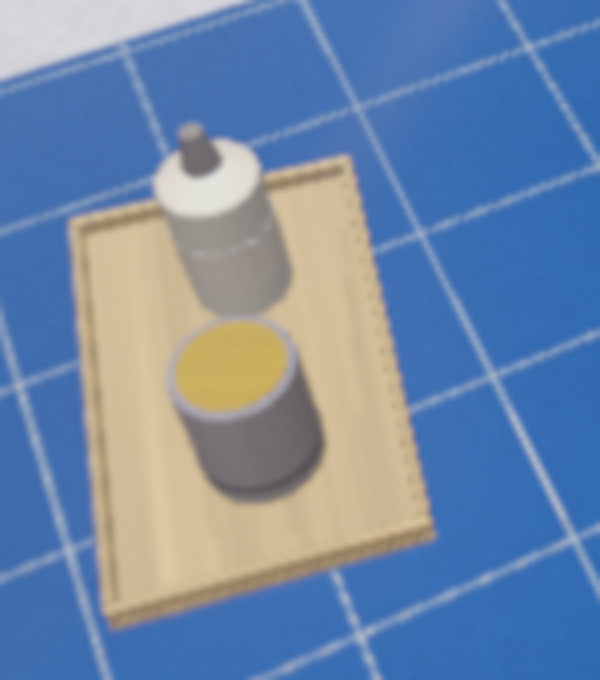

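The bin is back at its starting pose, and both items stand upright in the tray. I locate them and the pads precisely.

```bash
python3 - <<'E'
from h import *
s=cams.camera("scene"); t=cams.camera("top")
p=lambda u,v,x0,y0,f:((u+.5)/f-.5+x0,(v+.5)/f-.5+y0)
print("tin",ray_z(t,p(287,234,390,200,4),.075),ray_z(s,p(233,370,110,200,4),.075))
print("bot",ray_z(t,p(262,430,390,200,4),.117)," shoulder",ray_z(t,p(249,430,390,200,4),.085),ray_z(s,p(191,130,110,200,4),.117))
def circfit(c,m,rw,ctr):
    pass
for n in ["pad_round","pad_square"]:
    for nm,c in (("t",t),("s",s)):
        r=nets.outline_of(c,n)
        if r:
            m=r[0]["region"].astype(np.uint8); cs,_=cv2.findContours(m,cv2.RETR_EXTERNAL,cv2.CHAIN_APPROX_NONE); k=max(cs,key=cv2.contourArea)
            W=np.array([ray_z(c,q[0],.003)[:2] for q in k],np.float32)*1000
            print(n,nm,r[0]["conf"],cv2.minAreaRect(W),cv2.minEnclosingCircle(W))
E
python3 go.py .566 -.310 .16 1.41
```

```text
tin [ 0.56408981 -0.31048004  0.075     ] [ 0.56770513 -0.30895959  0.075     ]
bot [ 0.46588186 -0.2859643   0.117     ]  shoulder [ 0.46228455 -0.28930169  0.085     ] [ 0.46323297 -0.28810792  0.117     ]
pad_round t 0.73 ((558.2673950195312, 126.04106140136719), (38.04319381713867, 78.40655517578125), 79.4711685180664) ((555.7178344726562, 112.13044738769531), 39.244754791259766)
pad_round s 0.89 ((554.5814819335938, 104.58206176757812), (72.61810302734375, 51.540557861328125), 80.23023223876953) ((555.5955810546875, 105.42257690429688), 39.51654815673828)
pad_square s 0.75 ((533.0355224609375, -8.017986297607422), (81.54528045654297, 83.91285705566406), 86.76287078857422) ((533.1272583007812, -8.328702926635742), 55.26111602783203)
t 43.8 p [ 0.547  -0.0071  0.1856] F [-0.4  0.1 -0.3] w 0.0003 q [-0.25  0.46  1.69  0.07  0.97 -1.69] zax [ 0.034  0.054 -0.998] phi 1.395
shift mm [ -71.5 -295.9    9.8]
spin -0.015
```

Call:
{"fn": "play_rows", "kwargs": {
  "commands": [
    {"x": -2, "y": -10, "z": -1, "spin": -0.005},
    {"x": -4, "y": -16, "z": -1, "spin": -0.005},
    {"x": -4, "y": -16, "z": -1, "spin": -0.005},
    {"x": -4, "y": -16, "z": -1, "spin": 0},
    {"x": -4, "y": -16, "z": -1, "spin": 0},
    {"x": -4, "y": -16, "z": -1, "spin": 0},
    {"x": -4, "y": -16, "z": -1, "spin": 0},
    {"x": -4, "y": -16, "z": -1, "spin": 0}
  ],
  "grip": 1
}}

```text
time: 44.6
position: [0.5572, -0.1391, 0.1865]
tool_rot: [0.077, 0.997, 0.028, 0.014]
ft_force: [0.6, -0.2, -0.2]
grip_width: 0.0569
```

Call:
{"fn": "play_rows", "kwargs": {
  "commands": [
    {"x": -4, "y": -16, "z": 0, "spin": 0},
    {"x": -4, "y": -16, "z": 0, "spin": 0},
    {"x": -4, "y": -16, "z": 0, "spin": 0},
    {"x": -4, "y": -16, "z": 0, "spin": 0},
    {"x": -4, "y": -16, "z": 0, "spin": 0},
    {"x": -4, "y": -16, "z": 0, "spin": 0},
    {"x": -4, "y": -16, "z": 0, "spin": 0},
    {"x": -4, "y": -16, "z": 0, "spin": 0}
  ]
}}

```text
time: 45.4
position: [0.57, -0.2827, 0.179]
tool_rot: [0.077, 0.997, 0.028, 0.014]
ft_force: [0.4, 0.3, 0.2]
grip_width: 0.087
```

```bash
python3 go.py .567 -.309 .16 1.41
```

```text
t 45.4 p [ 0.57   -0.2827  0.179 ] F [0.4 0.3 0.2] w 0.087 q [-0.67  0.59  1.45  0.07  1.11 -2.11] zax [ 0.033  0.054 -0.998] phi 1.4166
shift mm [ -0.7 -27.6  17.4]
spin 0.007
```

Call:
{"fn": "play_rows", "kwargs": {
  "commands": [
    {"x": 1, "y": -10, "z": 4, "spin": 0},
    {"x": 1, "y": -12, "z": 8, "spin": 0},
    {"x": 0, "y": -10, "z": 12, "spin": 0},
    {"x": 0, "y": -2, "z": 14, "spin": 0},
    {"x": 0, "y": 0, "z": 14, "spin": 0},
    {"x": 0, "y": 0, "z": 10, "spin": 0},
    {"x": 0, "y": 0, "z": 0, "spin": 0}
  ]
}}

```text
time: 46.1
position: [0.563, -0.3155, 0.1072]
tool_rot: [0.078, 0.996, 0.03, 0.013]
ft_force: [-0.1, 0.9, 0.8]
grip_width: 0.0872
```

```bash
python3 go.py .5667 -.309 .0455 1.41
```

```text
t 46.1 p [ 0.563  -0.3155  0.1072] F [-0.1  0.9  0.8] w 0.0872 q [-0.71  0.69  1.47  0.08  0.99 -2.17] zax [ 0.03   0.057 -0.998] phi 1.415
shift mm [-1.4  3.2 62.1]
spin 0.005
```

Call:
{"fn": "play_rows", "kwargs": {
  "commands": [
    {"x": -1, "y": 2, "z": 8, "spin": 0},
    {"x": 0, "y": 1, "z": 12, "spin": 0},
    {"x": 0, "y": 0, "z": 12, "spin": 0},
    {"x": 0, "y": 0, "z": 12, "spin": 0},
    {"x": 0, "y": 0, "z": 8, "spin": 0},
    {"x": 0, "y": 0, "z": 3, "spin": 0},
    {"x": 0, "y": 0, "z": 0, "spin": 0}
  ]
}}

```text
time: 46.8
position: [0.5671, -0.3073, 0.0476]
tool_rot: [0.077, 0.997, 0.03, 0.013]
ft_force: [0.3, 0.1, 0.2]
grip_width: 0.0869
```

```bash
python3 go.py .5667 -.309 .0455 1.41
```

```text
t 46.8 p [ 0.5671 -0.3073  0.0476] F [0.3 0.1 0.2] w 0.0869 q [-0.7   0.78  1.5   0.08  0.88 -2.17] zax [ 0.03   0.058 -0.998] phi 1.4175
shift mm [ 0.2 -1.9  2. ]
spin 0.007
```

Call:
{"fn": "play_rows", "kwargs": {
  "commands": [
    {"x": 0, "y": -2, "z": 2, "spin": 0},
    {"x": 0, "y": 0, "z": 0, "spin": 0},
    {"x": 0, "y": 0, "z": 0, "spin": 0},
    {"x": 0, "y": 0, "z": 0, "spin": 0},
    {"x": 0, "y": 0, "z": 0, "spin": 0},
    {"x": 0, "y": 0, "z": 0, "spin": 0},
    {"x": 0, "y": 0, "z": 0, "spin": 0}
  ],
  "grip": 0.5,
  "newtons": 25
}}

```text
time: 47.5
position: [0.5676, -0.3099, 0.047]
tool_rot: [0.077, 0.996, 0.029, 0.014]
ft_force: [0.3, -0.4, -2.1]
grip_width: 0.0554
```

```bash
python3 go.py
```

```text
t 47.5 p [ 0.5676 -0.3099  0.047 ] F [ 0.3 -0.4 -2.1] w 0.0554 q [-0.7   0.78  1.5   0.08  0.88 -2.17] zax [ 0.032  0.056 -0.998] phi 1.417
```

Call:
{"fn": "play_rows", "kwargs": {
  "commands": [
    {"x": 0, "y": 0, "z": -8, "spin": 0},
    {"x": 0, "y": 0, "z": -12, "spin": 0},
    {"x": 0, "y": 0, "z": -12, "spin": 0},
    {"x": 0, "y": 0, "z": -12, "spin": 0},
    {"x": 0, "y": 0, "z": -12, "spin": 0},
    {"x": 0, "y": 0, "z": -10, "spin": 0},
    {"x": 0, "y": 0, "z": -6, "spin": 0},
    {"x": 0, "y": 8, "z": 0, "spin": 0}
  ]
}}

```text
time: 48.3
position: [0.5666, -0.308, 0.1271]
tool_rot: [0.078, 0.996, 0.028, 0.015]
ft_force: [0.3, -1.4, -2.6]
grip_width: 0.0552
```

```bash
python3 go.py .5555 .107 .12 1.386
```

```text
t 48.3 p [ 0.5666 -0.308   0.1271] F [ 0.3 -1.4 -2.6] w 0.0552 q [-0.7   0.67  1.47  0.07  1.02 -2.16] zax [ 0.034  0.053 -0.998] phi 1.4161
shift mm [ 75.7 407.3  28.9]
spin 0.03
```

Call:
{"fn": "play_rows", "kwargs": {
  "commands": [
    {"x": 2, "y": 12, "z": 0, "spin": 0.005},
    {"x": 3, "y": 17, "z": 1, "spin": 0.005},
    {"x": 3, "y": 17, "z": 1, "spin": 0.005},
    {"x": 3, "y": 17, "z": 1, "spin": 0.005},
    {"x": 3, "y": 17, "z": 1, "spin": 0},
    {"x": 3, "y": 17, "z": 1, "spin": 0},
    {"x": 3, "y": 17, "z": 1, "spin": 0},
    {"x": 3, "y": 17, "z": 1, "spin": 0}
  ]
}}

```text
time: 49.1
position: [0.5642, -0.1601, 0.1255]
tool_rot: [0.088, 0.996, 0.03, 0.012]
ft_force: [1.0, 0.1, -1.2]
grip_width: 0.0557
```

Call:
{"fn": "play_rows", "kwargs": {
  "commands": [
    {"x": 3, "y": 17, "z": 1, "spin": 0},
    {"x": 3, "y": 17, "z": 1, "spin": 0},
    {"x": 3, "y": 17, "z": 1, "spin": 0},
    {"x": 3, "y": 17, "z": 1, "spin": 0},
    {"x": 3, "y": 17, "z": 1, "spin": 0},
    {"x": 3, "y": 17, "z": 1, "spin": 0},
    {"x": 3, "y": 17, "z": 1, "spin": 0},
    {"x": 3, "y": 17, "z": 1, "spin": 0}
  ]
}}

```text
time: 49.9
position: [0.5645, -0.0093, 0.1263]
tool_rot: [0.088, 0.996, 0.03, 0.013]
ft_force: [0.3, -0.4, -2.9]
grip_width: 0.0554
```

```bash
python3 go.py .5555 .107 .12 1.386
```

```text
t 49.9 p [ 0.5645 -0.0093  0.1263] F [ 0.3 -0.4 -2.9] w 0.0554 q [-0.25  0.57  1.7   0.08  0.86 -1.7 ] zax [ 0.031  0.058 -0.998] phi 1.3958
shift mm [ 29.4 112.4  12.7]
spin 0.01
```

Call:
{"fn": "play_rows", "kwargs": {
  "commands": [
    {"x": 4, "y": 17, "z": 1, "spin": 0.005},
    {"x": 4, "y": 17, "z": 1, "spin": 0.005},
    {"x": 4, "y": 17, "z": 1, "spin": 0},
    {"x": 4, "y": 15, "z": 1, "spin": 0},
    {"x": 3, "y": 12, "z": 0, "spin": 0},
    {"x": 3, "y": 8, "z": 0, "spin": 0},
    {"x": 0, "y": 0, "z": 0, "spin": 0}
  ]
}}

```text
time: 50.6
position: [0.557, 0.0899, 0.128]
tool_rot: [0.091, 0.995, 0.03, 0.014]
ft_force: [0.4, -0.2, -1.3]
grip_width: 0.0556
```

```bash
python3 go.py .5562 .1055 .047 1.386
```

```text
t 50.6 p [0.557  0.0899 0.128 ] F [ 0.4 -0.2 -1.3] w 0.0556 q [-0.07  0.56  1.71  0.08  0.85 -1.51] zax [ 0.033  0.058 -0.998] phi 1.3891
shift mm [ 5.4 10.  81.7]
spin 0.003
```

Call:
{"fn": "play_rows", "kwargs": {
  "commands": [
    {"x": 2, "y": 5, "z": 6, "spin": 0.003},
    {"x": 3, "y": 5, "z": 10, "spin": 0},
    {"x": 0, "y": 0, "z": 12, "spin": 0},
    {"x": 0, "y": 0, "z": 12, "spin": 0},
    {"x": 0, "y": 0, "z": 10, "spin": 0},
    {"x": 0, "y": 0, "z": 8, "spin": 0},
    {"x": 0, "y": 0, "z": 4, "spin": 0},
    {"x": 0, "y": 0, "z": 0, "spin": 0}
  ]
}}

```text
time: 51.4
position: [0.5559, 0.103, 0.0594]
tool_rot: [0.094, 0.995, 0.03, 0.013]
ft_force: [-0.5, 0.1, -2.0]
grip_width: 0.0558
```

```bash
python3 go.py .5562 .1055 .046 1.386
```

```text
t 51.4 p [0.5559 0.103  0.0594] F [-0.5  0.1 -2. ] w 0.0558 q [-0.05  0.68  1.74  0.09  0.7  -1.5 ] zax [ 0.031  0.057 -0.998] phi 1.3827
shift mm [ 0.4  1.6 13.5]
spin -0.003
```

Call:
{"fn": "play_rows", "kwargs": {
  "commands": [
    {"x": 0, "y": 2, "z": 5, "spin": 0},
    {"x": 0, "y": 0, "z": 5, "spin": 0},
    {"x": 0, "y": 0, "z": 3, "spin": 0},
    {"x": 0, "y": 0, "z": 0, "spin": 0}
  ]
}}

```text
time: 51.8
position: [0.5578, 0.1058, 0.0463]
tool_rot: [0.094, 0.995, 0.03, 0.014]
ft_force: [-0.3, -0.3, -1.7]
grip_width: 0.0558
```

```bash
python3 go.py .5562 .1055 .045 1.386
```

```text
t 51.8 p [0.5578 0.1058 0.0463] F [-0.3 -0.3 -1.7] w 0.0558 q [-0.04  0.7   1.74  0.09  0.67 -1.5 ] zax [ 0.033  0.057 -0.998] phi 1.3826
shift mm [ 1.5 -0.7  1.2]
spin -0.003
```

Call:
{"fn": "play_rows", "kwargs": {
  "commands": [
    {"x": 1.5, "y": 0, "z": 1, "spin": 0},
    {"x": 0, "y": 0, "z": 1, "spin": 0},
    {"x": 0, "y": 0, "z": 0.5, "spin": 0},
    {"x": 0, "y": 0, "z": 0, "spin": 0}
  ]
}}

```text
time: 52.2
position: [0.5566, 0.1063, 0.0451]
tool_rot: [0.094, 0.995, 0.03, 0.015]
ft_force: [0.6, 0.8, -1.8]
grip_width: 0.0559
```

```bash
python3 go.py .5562 .1055 .045 1.386; python3 - <<'E'
from h import *
s=cams.camera("scene"); crop(s,310,150,430,270,5,"f1.png",[(circ(.555,.106,.003,.04),(0,255,0))])
E
```

```text
t 52.2 p [0.5566 0.1063 0.0451] F [ 0.6  0.8 -1.8] w 0.0559 q [-0.04  0.7   1.75  0.09  0.66 -1.5 ] zax [ 0.035  0.057 -0.998] phi 1.3831
shift mm [ 0.2 -0.9  0. ]
spin -0.003
```

View pics/f1.png

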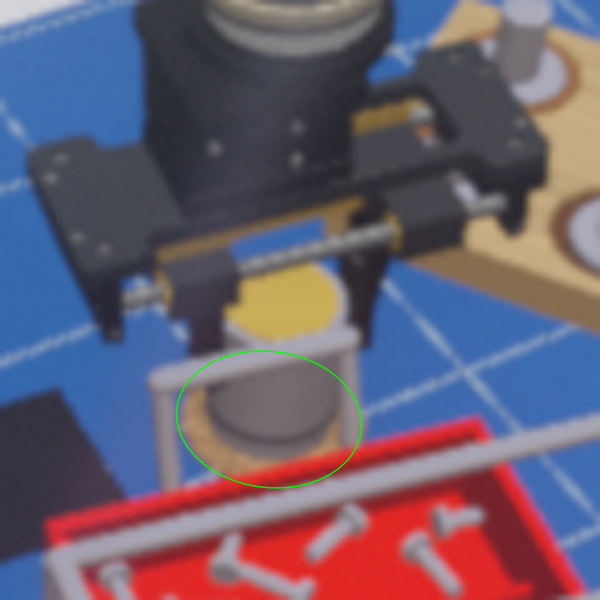

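Call:
{"fn": "play_rows", "kwargs": {
  "commands": [
    {"x": 0, "y": 0, "z": 1.5, "spin": 0},
    {"x": 0, "y": 0, "z": 1.5, "spin": 0}
  ]
}}

```text
time: 52.45
position: [0.5574, 0.1064, 0.0447]
tool_rot: [0.094, 0.995, 0.03, 0.015]
ft_force: [-3.8, -0.6, 13.8]
grip_width: 0.0557
```

```bash
python3 go.py .5562 .1055 .045 1.386
```

```text
t 52.45 p [0.5574 0.1064 0.0447] F [-3.8 -0.6 13.8] w 0.0557 q [-0.04  0.7   1.75  0.09  0.66 -1.5 ] zax [ 0.036  0.057 -0.998] phi 1.3834
shift mm [ 1.  -1.1 -0.4]
spin -0.003
```

Contact. I release and lift.

Call:
{"fn": "play_rows", "kwargs": {
  "commands": [
    {"x": 0, "y": 0, "z": -0.5, "spin": 0},
    {"x": 0, "y": 0, "z": 0, "spin": 0},
    {"x": 0, "y": 0, "z": 0, "spin": 0},
    {"x": 0, "y": 0, "z": 0, "spin": 0},
    {"x": 0, "y": 0, "z": 0, "spin": 0},
    {"x": 0, "y": 0, "z": 0, "spin": 0}
  ],
  "grip": 1
}}

```text
time: 53.05
position: [0.559, 0.1064, 0.0457]
tool_rot: [0.094, 0.995, 0.03, 0.017]
ft_force: [-0.0, 0.4, -0.1]
grip_width: 0.0861
```

Call:
{"fn": "play_rows", "kwargs": {
  "commands": [
    {"x": 0, "y": 0, "z": -8, "spin": 0},
    {"x": 0, "y": 0, "z": -14, "spin": 0},
    {"x": 0, "y": 0, "z": -16, "spin": 0},
    {"x": 0, "y": 0, "z": -16, "spin": 0},
    {"x": 0, "y": 0, "z": -16, "spin": 0},
    {"x": 0, "y": 0, "z": -16, "spin": 0},
    {"x": 0, "y": 0, "z": -16, "spin": 0},
    {"x": 0, "y": 0, "z": -14, "spin": 0}
  ]
}}

```text
time: 53.85
position: [0.553, 0.0993, 0.1707]
tool_rot: [0.094, 0.995, 0.03, 0.017]
ft_force: [0.6, 0.2, 0.9]
grip_width: 0.087
```

```bash
python3 go.py .463 -.2885 .18 1.41; python3 - <<'E'
from h import *
s=cams.camera("scene"); crop(s,310,150,430,270,5,"f2.png",[(circ(.555,.106,.003,.04),(0,255,0)),(circ(.555,.106,.073,.028),(0,0,255))])
E
```

```text
t 53.85 p [0.553  0.0993 0.1707] F [0.6 0.2 0.9] w 0.087 q [-0.05  0.49  1.68  0.07  0.93 -1.48] zax [ 0.04   0.056 -0.998] phi 1.3831
shift mm [  15.1 -396.4  -34.7]
spin -0.027
```

View pics/f2.png

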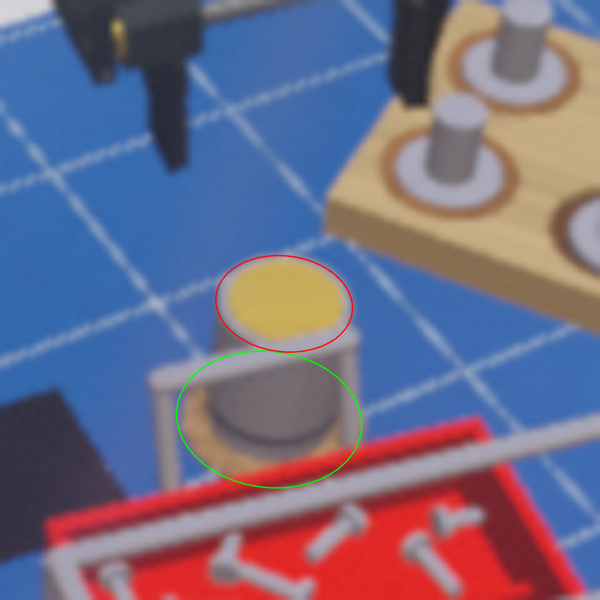

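Call:
{"fn": "play_rows", "kwargs": {
  "commands": [
    {"x": 0, "y": -10, "z": -3, "spin": -0.005},
    {"x": 1, "y": -17, "z": -2, "spin": -0.005},
    {"x": 1, "y": -17, "z": -2, "spin": -0.005},
    {"x": 1, "y": -17, "z": -2, "spin": -0.005},
    {"x": 1, "y": -17, "z": -2, "spin": 0},
    {"x": 1, "y": -17, "z": -2, "spin": 0},
    {"x": 1, "y": -17, "z": -2, "spin": 0},
    {"x": 1, "y": -17, "z": -2, "spin": 0}
  ]
}}

```text
time: 54.7
position: [0.5209, -0.0338, 0.1836]
tool_rot: [0.081, 0.996, 0.029, 0.02]
ft_force: [-0.6, 0.0, 0.4]
grip_width: 0.0864
```

Call:
{"fn": "play_rows", "kwargs": {
  "commands": [
    {"x": 1, "y": -17, "z": -1, "spin": 0},
    {"x": 1, "y": -17, "z": -1, "spin": 0},
    {"x": 1, "y": -17, "z": -1, "spin": 0},
    {"x": 1, "y": -17, "z": -1, "spin": 0},
    {"x": 1, "y": -17, "z": -1, "spin": 0},
    {"x": 1, "y": -17, "z": -1, "spin": 0},
    {"x": 1, "y": -17, "z": -1, "spin": 0},
    {"x": 1, "y": -17, "z": -1, "spin": 0}
  ]
}}

```text
time: 55.5
position: [0.4831, -0.1757, 0.1812]
tool_rot: [0.081, 0.996, 0.03, 0.016]
ft_force: [-0.4, -0.1, -0.4]
grip_width: 0.087
```

```bash
python3 go.py .463 -.2885 .16 1.41
```

```text
t 55.5 p [ 0.4831 -0.1757  0.1812] F [-0.4 -0.1 -0.4] w 0.087 q [-0.61  0.43  1.76  0.08  0.95 -2.06] zax [ 0.036  0.057 -0.998] phi 1.409
shift mm [   2.  -115.7   14. ]
spin -0.001
```

Call:
{"fn": "play_rows", "kwargs": {
  "commands": [
    {"x": 0, "y": -16, "z": -1, "spin": 0},
    {"x": 0, "y": -16, "z": 0, "spin": 0},
    {"x": 1, "y": -16, "z": 0, "spin": 0},
    {"x": 1, "y": -16, "z": 0, "spin": 0},
    {"x": 1, "y": -16, "z": 0, "spin": 0},
    {"x": 1, "y": -16, "z": 0, "spin": 0},
    {"x": 1, "y": -12, "z": 0, "spin": 0},
    {"x": 0, "y": 0, "z": 0, "spin": 0}
  ]
}}

```text
time: 56.3
position: [0.4538, -0.2905, 0.1735]
tool_rot: [0.083, 0.996, 0.03, 0.013]
ft_force: [0.4, 0.3, 0.1]
grip_width: 0.0869
```

```bash
python3 go.py .4637 -.2874 .0535 1.41
```

```text
t 56.3 p [ 0.4538 -0.2905  0.1735] F [0.4 0.3 0.1] w 0.0869 q [-0.81  0.48  1.7   0.08  0.99 -2.26] zax [ 0.032  0.058 -0.998] phi 1.4053
shift mm [ -6.6  -2.9 120.2]
spin -0.005
```

Call:
{"fn": "play_rows", "kwargs": {
  "commands": [
    {"x": -3, "y": -2, "z": 8, "spin": 0},
    {"x": -3, "y": -1, "z": 14, "spin": 0},
    {"x": 0, "y": 0, "z": 14, "spin": 0},
    {"x": 0, "y": 0, "z": 14, "spin": 0},
    {"x": 0, "y": 0, "z": 14, "spin": 0},
    {"x": 0, "y": 0, "z": 14, "spin": 0},
    {"x": 0, "y": 0, "z": 8, "spin": 0},
    {"x": 0, "y": 0, "z": 0, "spin": 0}
  ]
}}

```text
time: 57.1
position: [0.4632, -0.2834, 0.0783]
tool_rot: [0.08, 0.996, 0.033, 0.011]
ft_force: [-0.1, 1.1, 0.7]
grip_width: 0.0869
```

```bash
python3 go.py .4637 -.2874 .0535 1.41
```

```text
t 57.1 p [ 0.4632 -0.2834  0.0783] F [-0.1  1.1  0.7] w 0.0869 q [-0.79  0.64  1.75  0.09  0.78 -2.27] zax [ 0.028  0.064 -0.998] phi 1.4101
shift mm [-0.7 -5.6 24.5]
spin 0.0
```

Call:
{"fn": "play_rows", "kwargs": {
  "commands": [
    {"x": 0, "y": -3, "z": 8, "spin": 0},
    {"x": 0, "y": -3, "z": 8, "spin": 0},
    {"x": 0, "y": 0, "z": 6, "spin": 0},
    {"x": 0, "y": 0, "z": 2, "spin": 0},
    {"x": 0, "y": 0, "z": 0, "spin": 0}
  ]
}}

```text
time: 57.6
position: [0.4638, -0.2884, 0.0524]
tool_rot: [0.08, 0.996, 0.033, 0.012]
ft_force: [0.1, -0.3, -0.3]
grip_width: 0.0869
```

```bash
python3 go.py .4637 -.2874 .0535 1.41
```

```text
t 57.6 p [ 0.4638 -0.2884  0.0524] F [ 0.1 -0.3 -0.3] w 0.0869 q [-0.8   0.68  1.75  0.1   0.73 -2.28] zax [ 0.029  0.063 -0.998] phi 1.411
shift mm [ 0.3  1.1 -1.1]
spin 0.001
```

Call:
{"fn": "play_rows", "kwargs": {
  "commands": [
    {"x": 0, "y": 0, "z": 0, "spin": 0},
    {"x": 0, "y": 0, "z": 0, "spin": 0},
    {"x": 0, "y": 0, "z": 0, "spin": 0},
    {"x": 0, "y": 0, "z": 0, "spin": 0},
    {"x": 0, "y": 0, "z": 0, "spin": 0},
    {"x": 0, "y": 0, "z": 0, "spin": 0},
    {"x": 0, "y": 0, "z": 0, "spin": 0}
  ],
  "grip": 0.4,
  "newtons": 20
}}

```text
time: 58.3
position: [0.4644, -0.289, 0.0537]
tool_rot: [0.08, 0.996, 0.032, 0.013]
ft_force: [-0.1, -0.1, -0.9]
grip_width: 0.0481
```

```bash
python3 go.py
```

```text
t 58.3 p [ 0.4644 -0.289   0.0537] F [-0.1 -0.1 -0.9] w 0.0481 q [-0.8   0.68  1.75  0.1   0.73 -2.28] zax [ 0.031  0.061 -0.998] phi 1.411
```

Call:
{"fn": "play_rows", "kwargs": {
  "commands": [
    {"x": 0, "y": 0, "z": -8, "spin": 0},
    {"x": 0, "y": 0, "z": -14, "spin": 0},
    {"x": 0, "y": 0, "z": -14, "spin": 0},
    {"x": 0, "y": 0, "z": -14, "spin": 0},
    {"x": 0, "y": 0, "z": -14, "spin": 0},
    {"x": 0, "y": 0, "z": -10, "spin": 0},
    {"x": 0, "y": 0, "z": -6, "spin": 0},
    {"x": 0, "y": 8, "z": 0, "spin": 0}
  ]
}}

```text
time: 59.1
position: [0.4623, -0.2864, 0.1387]
tool_rot: [0.081, 0.996, 0.032, 0.012]
ft_force: [0.4, 0.0, -1.3]
grip_width: 0.0478
```

```bash
python3 go.py .5325 -.0095 .13 1.386
```

```text
t 59.1 p [ 0.4623 -0.2864  0.1387] F [ 0.4  0.  -1.3] w 0.0478 q [-0.8   0.54  1.71  0.08  0.92 -2.26] zax [ 0.03   0.062 -0.998] phi 1.4099
shift mm [-24.4 283.3  27.8]
spin 0.024
```

Call:
{"fn": "play_rows", "kwargs": {
  "commands": [
    {"x": -1, "y": 12, "z": 0, "spin": 0.005},
    {"x": -2, "y": 17, "z": 1, "spin": 0.005},
    {"x": -2, "y": 17, "z": 1, "spin": 0.005},
    {"x": -2, "y": 17, "z": 1, "spin": 0.005},
    {"x": -2, "y": 17, "z": 1, "spin": 0},
    {"x": -2, "y": 17, "z": 1, "spin": 0},
    {"x": -2, "y": 17, "z": 1, "spin": 0},
    {"x": -2, "y": 17, "z": 1, "spin": 0}
  ]
}}

```text
time: 59.9
position: [0.4976, -0.1458, 0.1364]
tool_rot: [0.092, 0.995, 0.037, 0.006]
ft_force: [-0.9, -0.1, -1.0]
grip_width: 0.0481
```

Call:
{"fn": "play_rows", "kwargs": {
  "commands": [
    {"x": -2, "y": 17, "z": 1, "spin": 0},
    {"x": -2, "y": 17, "z": 1, "spin": 0},
    {"x": -2, "y": 17, "z": 1, "spin": 0},
    {"x": -2, "y": 17, "z": 1, "spin": 0},
    {"x": -2, "y": 17, "z": 1, "spin": 0},
    {"x": -2, "y": 14, "z": 1, "spin": 0},
    {"x": 0, "y": 8, "z": 1, "spin": 0},
    {"x": 0, "y": 0, "z": 0, "spin": 0}
  ]
}}

```text
time: 60.7
position: [0.5231, -0.0252, 0.1322]
tool_rot: [0.089, 0.995, 0.04, -0.002]
ft_force: [0.0, -0.4, -1.6]
grip_width: 0.0479
```

```bash
python3 go.py .5325 -.0095 .054 1.386
```

```text
t 60.7 p [ 0.5231 -0.0252  0.1322] F [ 0.  -0.4 -1.6] w 0.0479 q [-0.31  0.53  1.77  0.1   0.87 -1.77] zax [ 0.003  0.081 -0.997] phi 1.3915
shift mm [-7.3 10.8 79.3]
spin 0.005
```

Call:
{"fn": "play_rows", "kwargs": {
  "commands": [
    {"x": -3, "y": 4, "z": 6, "spin": 0},
    {"x": -3, "y": 4, "z": 10, "spin": 0},
    {"x": -2, "y": 2, "z": 12, "spin": 0},
    {"x": 0, "y": 0, "z": 12, "spin": 0},
    {"x": 0, "y": 0, "z": 12, "spin": 0},
    {"x": 0, "y": 0, "z": 8, "spin": 0},
    {"x": 0, "y": 0, "z": 4, "spin": 0},
    {"x": 0, "y": 0, "z": 0, "spin": 0}
  ]
}}

```text
time: 61.5
position: [0.532, -0.012, 0.0612]
tool_rot: [0.091, 0.995, 0.04, -0.004]
ft_force: [0.4, 0.1, -1.5]
grip_width: 0.0484
```

```bash
python3 go.py .5335 -.0095 .054 1.386
```

```text
t 61.5 p [ 0.532  -0.012   0.0612] F [ 0.4  0.1 -1.5] w 0.0484 q [-0.28  0.66  1.79  0.12  0.72 -1.76] zax [-0.001  0.081 -0.997] phi 1.3885
shift mm [-1.1  2.2  7.4]
spin 0.002
```

Call:
{"fn": "play_rows", "kwargs": {
  "commands": [
    {"x": -1, "y": 2, "z": 4, "spin": 0},
    {"x": 0, "y": 0, "z": 2, "spin": 0},
    {"x": 0, "y": 0, "z": 1, "spin": 0},
    {"x": 0, "y": 0, "z": 0, "spin": 0}
  ]
}}

```text
time: 61.9
position: [0.5343, -0.0099, 0.0547]
tool_rot: [0.091, 0.995, 0.04, -0.003]
ft_force: [-0.2, 0.6, -0.9]
grip_width: 0.0476
```

```bash
python3 go.py .5335 -.0095 .052 1.386; python3 - <<'E'
from h import *
s=cams.camera("scene"); crop(s,260,160,380,280,5,"g1.png",[(rect(.532,-.0095,.003,-.09,.08,.08),(0,255,0)),(circ(.532,-.0095,.083,.024),(0,0,255)),(circ(.532,-.0095,.003,.024),(0,0,255))])
E
```

```text
t 61.9 p [ 0.5343 -0.0099  0.0547] F [-0.2  0.6 -0.9] w 0.0476 q [-0.27  0.67  1.79  0.12  0.71 -1.75] zax [ 0.001  0.081 -0.997] phi 1.3883
shift mm [0.8 0.  2.7]
spin 0.002
```

View pics/g1.png

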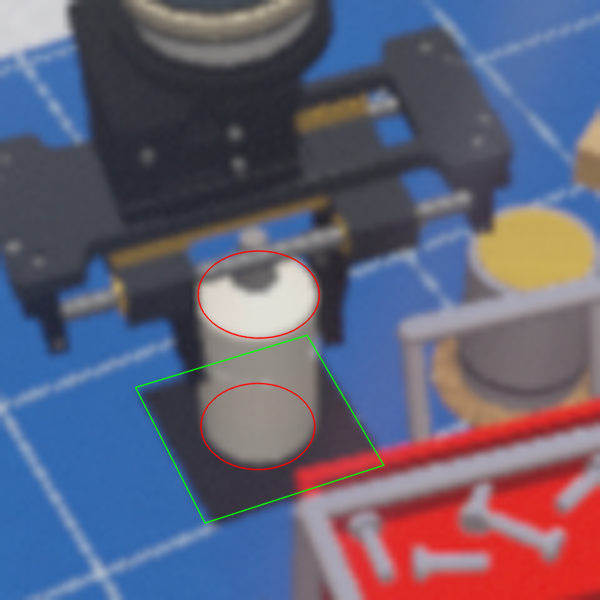

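Call:
{"fn": "play_rows", "kwargs": {
  "commands": [
    {"x": 0.5, "y": 0, "z": 1.5, "spin": 0},
    {"x": 0, "y": 0, "z": 1.5, "spin": 0},
    {"x": 0, "y": 0, "z": 1, "spin": 0}
  ]
}}

```text
time: 62.25
position: [0.5342, -0.0095, 0.0518]
tool_rot: [0.091, 0.995, 0.04, -0.003]
ft_force: [-2.4, 0.0, 11.6]
grip_width: 0.0479
```

```bash
python3 go.py .5335 -.0095 .052 1.386
```

```text
t 62.25 p [ 0.5342 -0.0095  0.0518] F [-2.4  0.  11.6] w 0.0479 q [-0.27  0.67  1.79  0.12  0.7  -1.76] zax [ 0.002  0.08  -0.997] phi 1.3885
shift mm [ 0.7 -0.1 -0.2]
spin 0.003
```

Call:
{"fn": "play_rows", "kwargs": {
  "commands": [
    {"x": 0, "y": 0, "z": -0.5, "spin": 0},
    {"x": 0, "y": 0, "z": 0, "spin": 0},
    {"x": 0, "y": 0, "z": 0, "spin": 0},
    {"x": 0, "y": 0, "z": 0, "spin": 0},
    {"x": 0, "y": 0, "z": 0, "spin": 0},
    {"x": 0, "y": 0, "z": 0, "spin": 0}
  ],
  "grip": 1
}}

```text
time: 62.85
position: [0.5347, -0.0097, 0.0527]
tool_rot: [0.091, 0.995, 0.04, -0.002]
ft_force: [0.2, -0.5, 0.7]
grip_width: 0.0843
```

Call:
{"fn": "play_rows", "kwargs": {
  "commands": [
    {"x": 0, "y": 0, "z": -8, "spin": 0},
    {"x": 0, "y": 0, "z": -14, "spin": 0},
    {"x": 0, "y": 0, "z": -16, "spin": 0},
    {"x": 0, "y": 0, "z": -16, "spin": 0},
    {"x": 0, "y": 0, "z": -16, "spin": 0},
    {"x": 0, "y": 0, "z": -16, "spin": 0},
    {"x": 0, "y": 0, "z": -16, "spin": 0},
    {"x": 0, "y": 0, "z": -14, "spin": 0}
  ]
}}

```text
time: 63.65
position: [0.5325, -0.0191, 0.1738]
tool_rot: [0.091, 0.995, 0.04, -0.004]
ft_force: [-0.7, 0.9, 1.2]
grip_width: 0.0874
```

Call:
{"fn": "play_rows", "kwargs": {
  "commands": [
    {"x": 0, "y": -10, "z": -4, "spin": 0},
    {"x": 0, "y": -20, "z": -4, "spin": 0},
    {"x": 0, "y": -20, "z": -4, "spin": 0},
    {"x": 0, "y": -20, "z": -4, "spin": 0},
    {"x": 5, "y": -25, "z": -4, "spin": 0},
    {"x": 5, "y": -25, "z": -4, "spin": 0},
    {"x": 5, "y": -25, "z": -4, "spin": 0},
    {"x": 5, "y": -25, "z": -4, "spin": 0}
  ]
}}

```text
time: 64.45
position: [0.4793, -0.1917, 0.195]
tool_rot: [0.088, 0.995, 0.04, -0.003]
ft_force: [0.7, -0.7, 0.5]
grip_width: 0.0869
```

Call:
{"fn": "play_rows", "kwargs": {
  "commands": [
    {"x": 5, "y": -20, "z": 0, "spin": 0},
    {"x": 5, "y": -20, "z": 0, "spin": 0},
    {"x": 5, "y": -20, "z": 0, "spin": 0},
    {"x": 0, "y": 0, "z": 0, "spin": 0},
    {"x": 0, "y": 0, "z": 0, "spin": 0}
  ]
}}

```text
time: 64.95
position: [0.4491, -0.2554, 0.1893]
tool_rot: [0.091, 0.995, 0.039, -0.004]
ft_force: [-0.2, -0.4, 0.1]
grip_width: 0.0867
```

```bash
python3 go.py; python3 - <<'E'
from tilt import *
P=[(rect(.532,-.0095,.003,-.09,.08,.08),(0,255,0)),(circ(.532,-.0095,.083,.024),(0,0,255)),(circ(.555,.106,.003,.04),(0,255,0)),(circ(.555,.106,.073,.028),(0,0,255)),(circ(.5475,.295,.024,.033),(0,255,0))]
s=cams.camera("scene"); crop(s,270,130,480,340,3,"z1.png",P)
t=cams.camera("top"); crop(t,110,100,390,350,2,"z2.png"); crop(t,230,200,360,300,6,"z3.png",P)
E
```

```text
t 64.95 p [ 0.4491 -0.2554  0.1893] F [-0.2 -0.4  0.1] w 0.0867 q [-0.77  0.45  1.71  0.07  1.04 -2.19] zax [-0.     0.079 -0.997] phi 1.3871
```

View pics/z1.png

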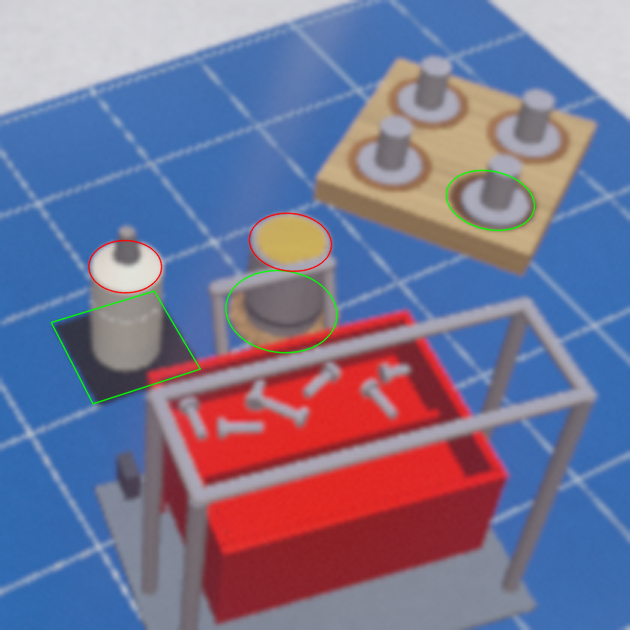

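View pics/z2.png

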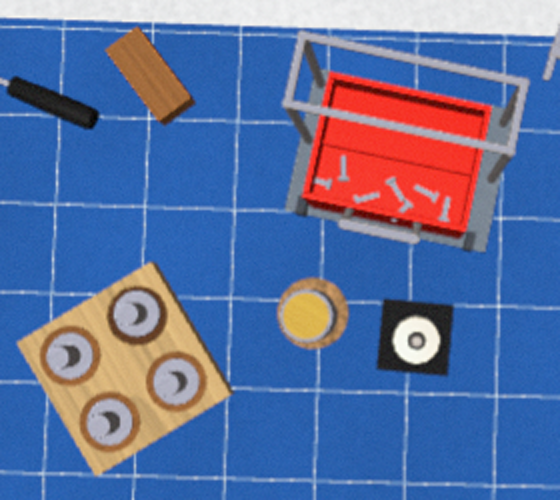

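View pics/z3.png

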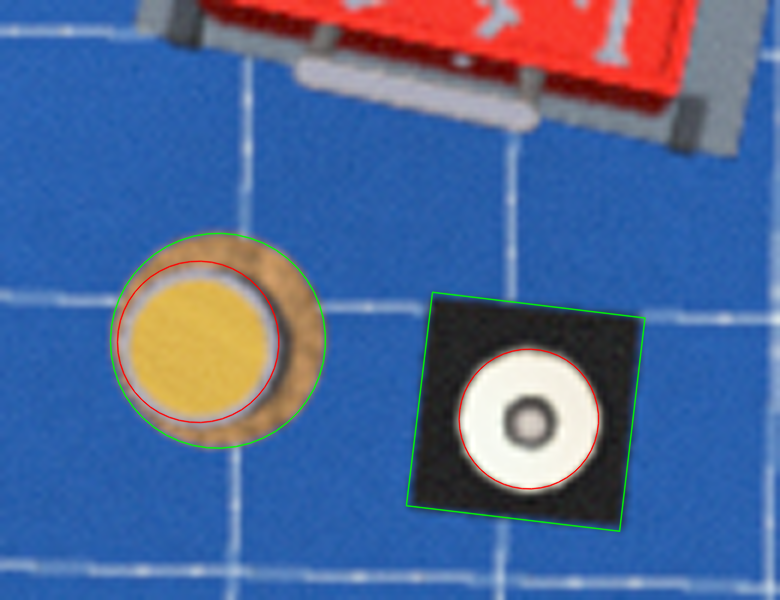

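In the final views the tin and bottle sit centred on their pads to about 1 mm, the bin is at its starting pose, and the fitting is flat in the recess. The arm is clear of everything.

```bash
python3 -c "
from rig import robot
print(robot.hand_in())"
```

```text
the job is handed in; nothing more can be done
None
```

The job is done and handed in at about 65 s of the 144 s. I don't have a verdict, because the hand-in reports none.

**What I did:**
1. Moved the bottle and then the tin into the tray, both upright.
2. Pulled the bin forward by its handle to the stop.
3. Lifted the fitting out of the bin and pivoted it upright in the recess.
4. Pushed the bin back to its upright stop.
5. Put the tin back on the cork pad and the bottle on the rubber pad.

**Last checks (both cameras):**
- **Fitting:** it lies flat inside the recess outline, about 2 mm off centre and level with the other three.
- **Bin:** the 0.65 rad model overlay matched when it was tilted. Upright, the handle is within about 1 px of where it started. At both stops the bin stopped moving under the push or pull.
- **Tin and bottle:** both stand upright, centred on their pads to about 1–2 mm.
- **Arm:** clear of everything at hand-in. The highest force shown at the end of any move was about 16 N.

**What didn't go to plan:**
- The tool's pointing direction drifted by up to about 9° during moves. I slowed down and corrected as I went.
- The scene camera put the tilted fitting about 1 cm from where the top camera did. I went with the top-camera position and the grasp worked.

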